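Hang the lift-off door back on the desiccator cabinet and shut it

ROBOT

A 6-joint arm with a two-finger parallel gripper is mounted at the origin on the work surface. World frame = base frame: x ahead of the robot, y to its left, z up, the work surface at z = 0. Lengths are in m, angles in degrees, forces in N, time in s.
With the tool pointing down it reaches from about 0.325 to 0.925 m from the base axis. Payload 3.1 kg.
Tool frame: the origin (TCP) lies between the finger pads; the fingertips stand 8 mm ahead of it and the grasp point (between the pads) lies 11 mm behind it (robot.tip_extent is the distance from the TCP to the fingertips, in m); x points along the fingers, y is the direction in which the jaws open and shut, and the axes are right-handed (so a half turn about x gives the same grasp; the last joint's range is limited). The gripper opens to 85 mm and grips with 20 to 120 N. Pads are 22 mm wide; open, the fingers measure 114 mm over their backs; the gripper's body (76 mm by 85 mm) begins 54 mm behind the grasp point. The pads swing forward as they close: fully open they stand 13 mm farther back than shut.
Start: joints at [-71.688, 12.427, 92.441, -0, 75.132, -6.429], TCP at [0.262, -0.568, 0.239] pointing down, gripper open.
Joint ranges: [-157.48, 157.48], [-44.54, 120.13], [17.64, 146.25], [-64.5, 244.5], [7.68, 150.69], [-147.95, 147.95]. Speed limits (degrees/s): [159.86, 159.86, 180, 180, 180, 180].

INTERFACE

Orientations are given as [roll, pitch, yaw] about the fixed x, y, z axes, in that order (R = Rz(yaw) Ry(pitch) Rx(roll)).
In Python, from workcell import robot gives the robot as it stands. The module is installed in compiled form; this text tells all that it offers.
- The arm moves only by the tool jog_arm, never from a script. Its argument "steps" is one flat list of numbers, 7 for each row, row after row: the shift along the tool's x, y, z in cm, then the turn, a rotation vector about the tool's x, y, z in rad, then the opening in per cent of the stroke, from 0 (shut) to 100 (fully open). A call has 1 to 5 rows; each row shifts and turns the pose as measured when the row begins, along the tool's axes as they then stand; what a row does not reach is not made up. A row lasts 1/12 s, in which the tool goes at most 41.7 mm and 7.16 degrees, less where a joint would pass 70% of its speed; a pose out of reach is approached as far as the arm can. A call with a gripper value outside its range is refused whole. The fingers move at their own pace and stop on an object; "grip_force" is the grip in N (left out, the last holds). Time passes only in rows, so rows that do not move let the fingers close. It gives the time, the measured TCP pose, the force and the opening at its end, in the units of the state.
- robot.state(): the state, without advancing time (a new reading comes with each control period).
- robot.capture(name): name is "scene" or "top" or "wrist"; returns a dict with "color" (400x640x3 uint8, red, green, blue), "K" (3x3 intrinsics, pixels), "position" and "rotation" of the camera in the world; the wrist camera has in their place "mount" (4x4, takes a point from camera to tool coordinates, whose origin is the TCP and whose axes are the tool frame's). Camera axes: x right, y down, z forward; pixel columns grow to the right and rows downward; lengths in m; the calibration is good to about 2 mm. A picture is of the moment at which its call begins: read the wrist's pose just before it. There is no depth.
- robot.sign_off(): hands the job in, once; it reports no verdict.
The state is a dict: "time_s": time; "joint_positions": joint angles; "qd": joint speeds; "joint_efforts": joint torques, N m; "tool_pos": TCP position; "tcp_rot": TCP orientation; "ft_force": force on the tool from outside, world axes, zero at the start; "torque": the same for the moment, N m; "finger_gap": finger opening in m.
Only numpy, scipy, OpenCV 4.12 (cv2) and the standard library are available. Lean on these libraries where they do the work, as an engineer would, in place of code of your own. Each camera call takes 0.05 s, during which the arm holds its last target.

TASK

The door of the small desiccator cabinet has been washed and stands in the drying rack. Lift it out, hang it back on the cabinet by lowering both its hinge sockets gently over the two upright pintles until it sits fully home, then swing it gently shut against the seal and let go. Do not force the door: feel for the pintles, and leave the other things on the bench alone.

Things in the scene. Friction and masses are not known exactly. Their poses are not given: they have to be found in the camera images.
- cabinet: Desiccator cabinet, fixed to the bench: white floor, aluminium posts, clear walls and roof, 200 deep x 260 wide x 246 mm high. Origin at the centre of its underside on the bench; z up, front towards its own -x. At the front's +y end a steel hinge strip carries two brass pintles, one straight above the other.
- hinge_nominal (a point): Nominal place of the door's origin once home: cabinet x = -107, y = +110, z = 35 mm, on the nominal pintle axis. The strip is screwed through slotted holes, so the true axis lies anywhere up to 6.5 mm either way along the cabinet's y from here (x and z are true). The offset is not measured: feel for it or look.
- upper_pintle_nominal (a point): Nominal tip of the upper pintle (cabinet z = 191 mm); the lower tip is 110 mm below. Pintles: upright brass pins 10 mm thick, 16 mm long, the last 2.5 mm tapering to 7.5 mm, each on a round-nosed steel lug, 19 mm wide and 8 mm thick, on whose top (z = 65 and 175 mm) a socket rests when home. The lower socket must come in from the side, below the upper lug.
- brow (a point): Middle of the underside of an aluminium brow along the top of the front, 10 mm deep, cabinet y from -130 to +65 mm, z from 235 to 245 mm. It reaches over the shut door, 10 mm above its top, so the door can be put on only while swung open, for example square to the front.
- seal (a point): Middle of the black rubber seal round the front opening, in the sealing plane (cabinet x = -100 mm) that the shut door's inner face meets.
- door: Lift-off door, 0.4 to 0.6 kg: clear panel in an aluminium frame 14 mm thick, 210 wide, 190 mm high, upright and loose in the rack. Origin on its sockets' axis, level with the bottom edge. z up; the frame spans y = -11 to -221, x = -7 to +7 mm; outer face to -x. Centre of mass near y = -116 mm. Home and shut, its axes are the cabinet's; it opens clockwise seen from above (square open: cabinet yaw - 90 deg).
- door_top (a point): Place to grip the door from above: on the top edge of the 14 mm thick, 22 mm deep top rail of the frame, 85 mm from the socket axis (door y = -85, z = 190 mm).
- upper_socket (a point): Centre of the upper socket's lower mouth (door x = y = 0, z = 140 mm). The sockets are upright steel tubes, 20 mm outside, 11.4 mm bore, 20 mm long, open at both ends. Both meet the pintle tips when the door's origin is 16 mm above its home height. Once home the door turns freely and stays where it is left.
- lower_socket (a point): Centre of the lower socket's lower mouth (door x = y = 0, z = 30 mm).
- door_knob (a point): Outer end of the black knob on the door's outer face, 22 mm across, sticking out 22 mm (door x = -29, y = -207, z = 95 mm).
- door_free_edge (a point): On the door's inner face at its free edge, mid height (door x = +7, y = -221, z = 95 mm). Shut, it lies in the sealing plane, cabinet x = -100 mm.
- rack: White drying rack fixed to the bench, base 150 x 250 x 10 mm, origin at the centre of its underside. The door stands on the base (bottom edge at 10 mm) along the rack's y, between two pairs of 8 mm pegs at x = +-12 mm, y = -75 and +45 mm, with tops at 65 mm: lift it straight up by more than 60 mm before carrying it off. A steel perforated plate stands in a second row at x = -59 mm, 110 mm high.
- balance: White weighing balance with steel pan, 300 x 200 x 90 mm, origin under its centre; leave alone.
- jar: White lidded jar, 68 mm across, 70 mm high, origin under its centre; leave alone.
- reagent: White bottle with a blue cap, 64 mm across, 160 mm high, origin under its centre; leave alone.
- beaker: Glass beaker, 66 mm across, 80 mm high, origin under its centre; leave alone.
- weight: Steel test weight with a knob, 38 mm across, 54 mm high, origin under its centre; leave alone.
- brush: Small hand brush lying on the bench, origin under it; leave alone.
There are look-alikes about, which are no part of the job. Of the things that look like the door, the largest one is meant.

How it is judged:
By the outcome, as a careful person would: the job done as asked, in the order asked, and still so for the second after the job is handed in, with the robot touching nothing.
It also fails if it takes over 72 s, if anything falls off the work surface, if the arm or the gripper's body presses on something with over 40 N, if the wrist force passes 120 N, or if a joint passes its speed limit or range.

## Working session

There is one attempt and no reset: what is moved stays moved. The work goes in short steps, Python scripts to look and compute and a tool call to move; the robot and the scene stay as the last step left them, time stands still between calls to the robot, and variables do not carry over. Pictures are saved under pics/ and viewed, and the job is handed in when it is done.

Besides the shell and the picture viewer there is one more tool, called after "Call:" as name(argument=value, ...), one argument or row to a line, values as JSON. jog_arm: Moves the arm, as the interface text tells. Its arguments: {"type":"object","properties":{"steps":{"type":"array"},"grip_force":{"type":"number"}},"required":["steps"]}

```bash
mkdir -p pics
cat > h.py <<'E'
import numpy as np, cv2, pickle
from workcell import robot
from scipy.spatial.transform import Rotation as R
def cap(name,tag):
    s=robot.state(); c=robot.capture(name); cv2.imwrite(f'pics/{tag}.png',c['color'][:,:,::-1])
    if name=='wrist':
        T=np.eye(4); T[:3,:3]=R.from_euler('xyz',s['tcp_rot'],degrees=True).as_matrix(); T[:3,3]=s['tool_pos']
        M=T@np.array(c['mount']); c['position']=M[:3,3]; c['rotation']=M[:3,:3]
    pickle.dump(c,open(f'pics/{tag}.pkl','wb')); return c
def load(tag): return pickle.load(open(f'pics/{tag}.pkl','rb'))
def ray(c,u,v):
    d=np.array(c['rotation'])@np.linalg.inv(c['K'])@np.array([u,v,1.]); return np.array(c['position']),d/np.linalg.norm(d)
def onz(c,u,v,z):
    p,d=ray(c,u,v); return p+d*(z-p[2])/d[2]
def proj(c,P):
    q=np.array(c['rotation']).T@(np.array(P)-np.array(c['position'])); q=np.array(c['K'])@q; return q[:2]/q[2]
E
python3 - <<'E'
from h import *
for n in ['scene','top','wrist']:
    c=cap(n,n+'0'); print(n,np.round(c['position'],3),np.round(c['rotation'],2).tolist(),c['K'][0][0])
print(robot.state())
E
```

```text
scene [0.986 0.607 1.096] [-139.78, -0.53, 152.15] 402.62069506239595
top [ 0.536 -0.096  1.193] [-176.3, 0.49, -90.31] 369.3163326164617
wrist [ 0.332 -0.535  0.372] [[0.42, -0.86, -0.28], [-0.91, -0.4, -0.13], [-0.0, 0.31, -0.95]] 344.819554330857
{'time_s': 0.15, 'joint_positions': array([-7.16887467e+01,  1.24665663e+01,  9.25097913e+01, -1.43369385e-03,
        7.51340332e+01, -6.42711447e+00]), 'qd': array([ 0.01349605, -0.1589908 , -0.2834725 ,  0.06870368, -0.1388265 ,
        0.0014557 ]), 'joint_efforts': array([ 1.58536604e-04, -3.97449446e+01, -3.04416347e+01, -2.12011073e-04,
        5.83895860e-03,  3.77480362e-06]), 'tool_pos': array([ 0.26137498, -0.56702439,  0.23824893]), 'tcp_rot': array([-95.70830229,  89.88960051, 109.03043462]), 'ft_force': array([0.7213389, 0.5848629, 1.1550578]), 'torque': array([0.04281029, 0.01148988, 0.03735677]), 'finger_gap': 0.08541409104468536}
```

```bash
sed -i "s/^def load(tag).*/def load(tag):\n    c=pickle.load(open(f'\.\/pics\/{tag}.pkl','rb'))\n    if np.ndim(c['rotation'])==1: c['rotation']=R.from_euler('xyz',c['rotation'],degrees=True).as_matrix()\n    return c/" h.py; python3 -c "
from h import *
for t in ['scene0','top0','wrist0']:
    print(proj(load(t),[0.55,0,0]))"
```

```text
[339.53500462 244.12825011]
[293.47671935 219.05847793]
[-281.89023543 -587.13871047]
```

View pics/scene0.png

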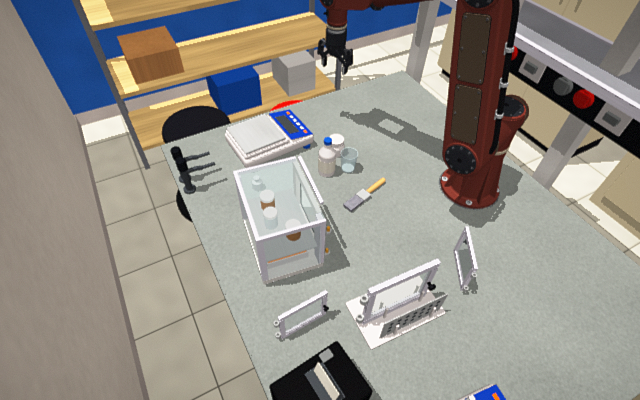

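View pics/top0.png

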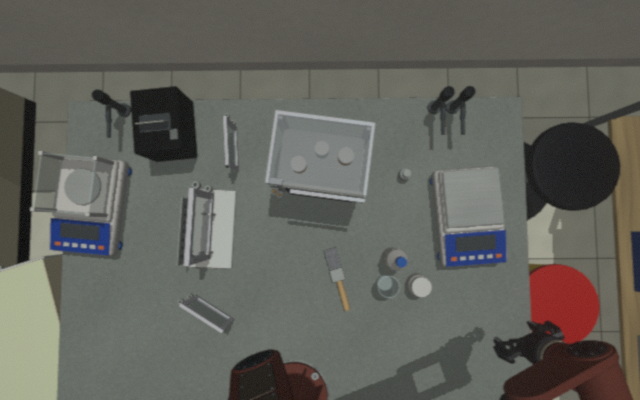

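View pics/wrist0.png

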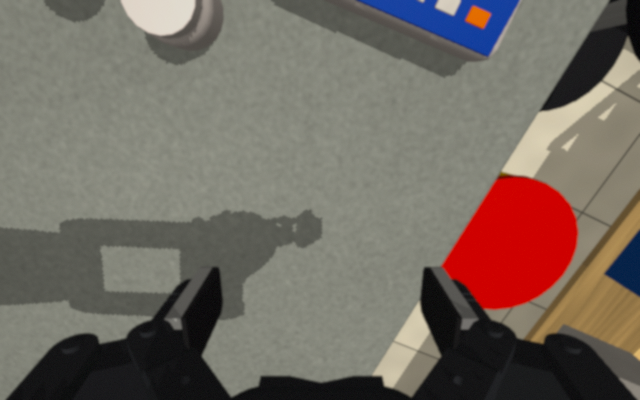

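Run:
```python
from h import *
t=cv2.imread('pics/top0.png');s=cv2.imread('pics/scene0.png')
def sv(im,x0,x1,y0,y1,k,n): 
    im=cv2.convertScaleAbs(im[y0:y1,x0:x1],alpha=1.4); cv2.imwrite(f'pics/{n}.png',cv2.resize(im,None,fx=k,fy=k,interpolation=cv2.INTER_CUBIC))
sv(t,165,245,100,340,2.4,'c1a'); sv(t,170,250,175,275,6,'c1');sv(t,255,385,105,235,4.6,'c2');sv(s,260,490,220,350,3.4,'c3');sv(s,225,345,150,290,4.2,'c4')
```

```text
(no output)
```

View pics/c1.png

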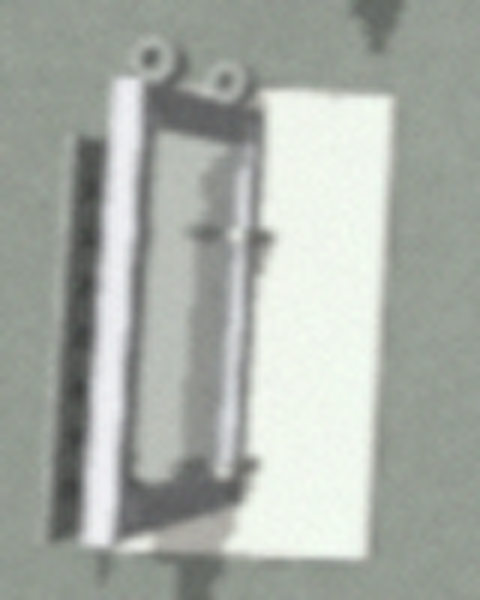

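View pics/c2.png

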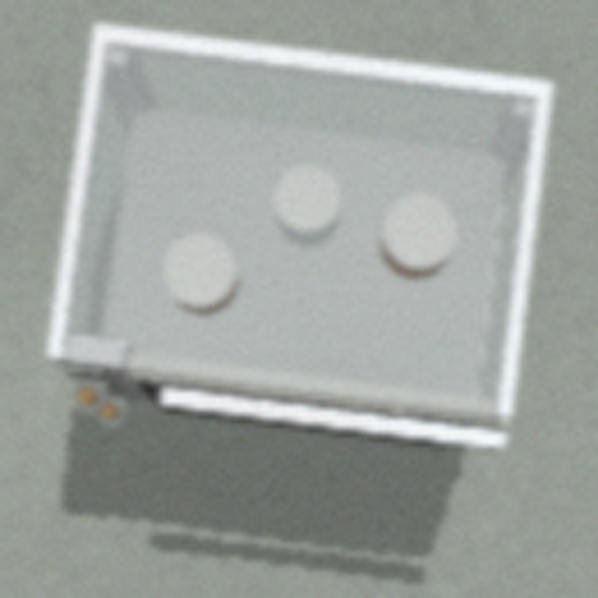

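View pics/c3.png

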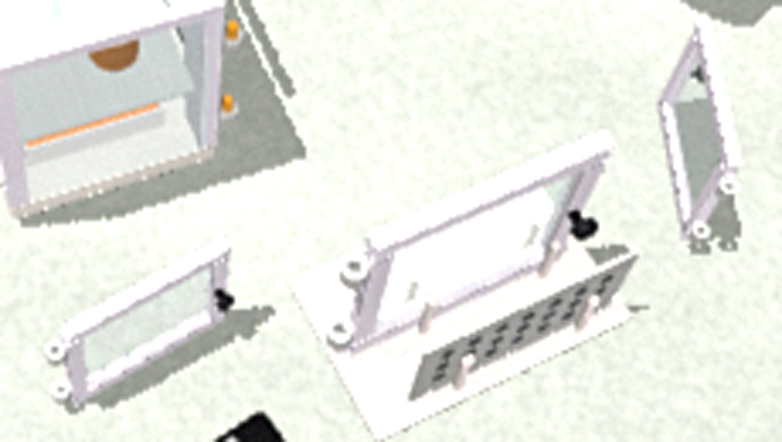

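View pics/c4.png

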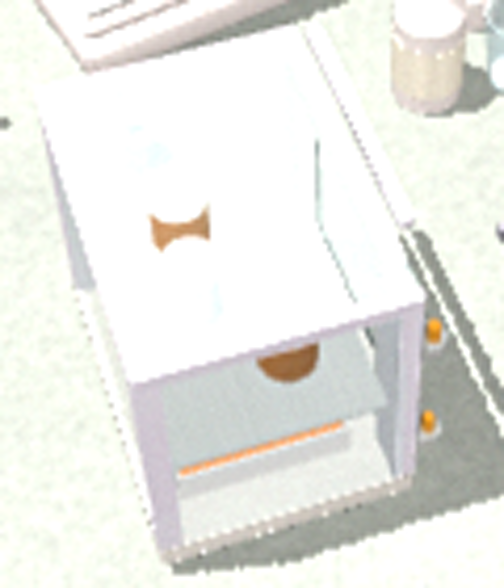

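Run:
```python
from h import *
t=load('top0'); im=t['color']; 
print(im[200,188],im[225,187],im[250,184],im[220,225],im[200,195])
i=im.astype(int); 
m=((i.min(2)>170)&(i[:,:,2]-i[:,:,1]>0)).astype(np.uint8)
m[:, :180]=0; m[:,200:]=0; m[:183]=0; m[270:]=0
n,l,st,ce=cv2.connectedComponentsWithStats(m)
k=1+np.argmax(st[1:,4]); ys,xs=np.nonzero(l==k); print(st[k])
r=cv2.minAreaRect(np.c_[xs,ys].astype(np.float32)); b=cv2.boxPoints(r); print(b)
for p in b: print(np.round(onz(t,*p,0.2),4))
P=np.array([onz(t,x,y,0.2) for x,y in zip(xs,ys)])[:,:2]; c=P.mean(0); u,s,v=np.linalg.svd(P-c); d=v[0]*np.sign(v[0][0]); q=(P-c)@d
print('centre',c,'dir',np.degrees(np.arctan2(d[1],d[0])),q.min(),q.max())
# cabinet corners from outer contour top at z=.246
s=load('scene0')
for nm,c,zs in(('top',t,None),('scene',s,None)):
    i=c['color']; hsv=cv2.cvtColor(i,cv2.COLOR_RGB2HSV)
    m=cv2.inRange(hsv,(8,110,80),(25,255,255)); 
    n,l,st,ce=cv2.connectedComponentsWithStats(m)
    for k in range(1,n):
        if st[k,4]>3: print(nm,ce[k],st[k], onz(c,*ce[k],.191)[:2], onz(c,*ce[k],.081)[:2])
```

```text
[135 135 137] [159 161 162] [117 117 117] [170 176 167] [97 99 97]
[190 196   1   1   1]
[[190. 196.]
 [190. 196.]
 [190. 196.]
 [190. 196.]]
[0.6114 0.264  0.2   ]
[0.6114 0.264  0.2   ]
[0.6114 0.264  0.2   ]
[0.6114 0.264  0.2   ]
centre [0.61139106 0.26396339] dir 0.0 0.0 0.0
top [ 57.2 243. ] [ 56 242   4   3  10] [0.48629419 0.62666301] [0.48089245 0.70594708]
top [100.36363636 247.09090909] [ 99 246   4   3  11] [0.47468231 0.50850186] [0.46800591 0.57481512]
top [498.33333333 255.11111111] [497 254   4   3   9] [ 0.44809692 -0.56496061] [ 0.43850219 -0.61648363]
top [453.44444444 258.66666667] [452 258   4   3   9] [ 0.43919156 -0.44467464] [ 0.42861926 -0.48299361]
top [534.56756757 266.16216216] [530 265  15   5  37] [ 0.41831978 -0.6604008 ] [ 0.40545634 -0.7224005 ]
top [626.6 385. ] [626 383   2   5   5] [ 0.10946581 -0.88674976] [ 0.0626988  -0.97359628]
top [631.  396.5] [630 394   3   6   6] [ 0.0803184  -0.89644578] [ 0.03035182 -0.98435665]
scene [80.8  1.2] [80  0  2  4  5] [ 1.03622039 -1.75022638] [ 1.04237601 -2.03661443]
scene [84.8  0.4] [84  0  3  2  5] [ 1.0
[... 910 characters left out ...]
8.     228.1875] [327 226   3   6  16] [0.62740824 0.04497746] [ 0.58389711 -0.02331057]
scene [293.70588235 236.11764706] [287 232  13   8  68] [0.72393522 0.02508473] [ 0.6921512  -0.04562008]
scene [326.28571429 249.92857143] [325 248   4   5  14] [0.66666834 0.10544626] [0.62792694 0.04450461]
scene [296.85714286 253.14285714] [294 252   6   3   7] [0.74079944 0.07824363] [0.71106426 0.01399713]
scene [288.1 255.8] [284 255   9   3  10] [0.76495045 0.07497626] [0.73814938 0.0103328 ]
scene [276.85714286 259.14285714] [274 258   6   3   7] [0.79550147 0.07064097] [0.77241205 0.00547081]
scene [495.29166667 396.45833333] [493 393   6   7  24] [0.53020756 0.58670973] [0.47488748 0.58423697]
```

Run:
```python
from h import *
t=load('top0'); s=load('scene0')
f=lambda u,v,z,k,x0,y0: np.round(onz(t,x0+(u+.5)/k-.5,y0+(v+.5)/k-.5,z)[:2],4)
for p in [(95,22),(553,82),(47,357),(508,447)]: print('cab',f(*p,.246,4.6,255,105))
print('pin',f(86,397,.191,4.6,255,105),f(110,411,.081,4.6,255,105))
for p in [(112,78),(146,78),(80,546),(118,546)]: print('door',f(*p,.2,6,170,175))
for p in [(155,58)]: print('sockU',f(*p,.17,6,170,175))
print('sockL',f(228,81,.06,6,170,175))
for p in [(395,92),(370,556)]: print('rack',f(*p,.01,6,170,175))
print('scene pin', onz(s,328,227,.191), onz(s,326.3,249,.081))
```

```text
cab [0.8336 0.0277]
cab [ 0.7969 -0.2317]
cab [0.6424 0.0542]
cab [ 0.5903 -0.2035]
pin [0.6246 0.0397] [0.6251 0.0387]
door [0.6343 0.2691]
door [0.6342 0.2537]
door [0.425  0.2797]
door [0.425  0.2627]
sockU [0.6465 0.2602]
sockL [0.6463 0.2606]
rack [0.6447 0.1863]
rack [0.398  0.1973]
scene pin [0.62539786 0.0414033  0.191     ] [0.62627785 0.04164162 0.081     ]
```

Run:
```python
from h import *
s=robot.state(); M=R.from_euler('xyz',s['tcp_rot'],degrees=True).as_matrix(); print(np.round(M,3)); c=load('wrist0'); print(np.round(M.T@(c['position']-s['tool_pos']),3), np.round(M.T@c['rotation'],3))
```

```text
[[-0.001  0.418 -0.908]
 [ 0.002 -0.908 -0.418]
 [-1.    -0.002 -0.   ]]
[-0.134  0.    -0.077] [[-0.001 -0.307  0.952]
 [ 1.     0.     0.001]
 [-0.     0.952  0.307]]
```

```bash
cat > plan.py <<'E'
from h import *
def plan(pos,phi,rows=5,maxcm=4.1,maxrad=0.124,pr=True):
    "tool-down target, jaw axis at phi deg; prints rows"
    s=robot.state(); p=np.array(s['tool_pos'])*1.; M=R.from_euler('xyz',s['tcp_rot'],degrees=True).as_matrix()
    f=np.radians(phi); T=np.array([[0,np.cos(f),np.sin(f)],[0,np.sin(f),-np.cos(f)],[-1,0,0]])
    out=[]
    for k in range(rows):
        d=M.T@(np.array(pos)-p)*100; n=np.linalg.norm(d); d=d*min(1,maxcm/max(n,1e-9))
        rv=R.from_matrix(M.T@T).as_rotvec(); a=np.linalg.norm(rv); rv=rv*min(1,maxrad/max(a,1e-9))
        d=np.round(d,2); rv=np.round(rv,3); out.append((d,rv))
        p=p+M@d/100; M=M@R.from_rotvec(rv).as_matrix()
    for d,rv in out: print(*d,*rv,sep=', ')
    print('end',np.round(p,4),'remaining mm',np.round((np.array(pos)-p)*1e3,1), 'force',np.round(s['ft_force'],1),'gap',round(s['finger_gap'],4),'t',round(s['time_s'],2))
def st():
    s=robot.state();M=R.from_euler('xyz',s['tcp_rot'],degrees=True).as_matrix()
    print('t',round(s['time_s'],2),'pos',np.round(s['tool_pos'],4),'phi',round(np.degrees(np.arctan2(M[1,1],M[0,1])),2),'toolx',np.round(M[:,0],3),'F',np.round(s['ft_force'],1),'T',np.round(s['torque'],2),'gap',round(s['finger_gap'],4),'j',np.round(s['joint_positions'],1))
E
python3 -c "
from plan import *
plan([0.45,-0.15,0.44],10,10)"
```

```text
-1.65, -2.46, -2.84, -0.124, -0.0, 0.0
-1.65, -2.09, -3.12, -0.124, -0.0, 0.0
-1.65, -1.69, -3.35, -0.124, -0.0, 0.0
-1.65, -1.26, -3.54, -0.124, -0.0, 0.0
-1.65, -0.82, -3.66, -0.124, -0.0, 0.0
-1.65, -0.36, -3.74, -0.124, -0.0, 0.0
-1.65, 0.11, -3.75, -0.124, -0.0, 0.0
-1.65, 0.57, -3.71, -0.124, -0.001, 0.0
-1.65, 1.03, -3.61, -0.124, -0.0, 0.0
-1.65, 1.47, -3.45, -0.124, -0.001, 0.0
end [ 0.416  -0.2252  0.4037] remaining mm [34.  75.2 36.3] force [0.7 0.6 1.2] gap 0.0854 t 0.15
```

Call:
jog_arm(
  steps=[-3,-1.7,-2,-0.12,0,0,100,-3,-1.5,-2.2,-0.12,0,0,100,-2.5,-1.5,-3,-0.12,0,0,100,-2,-1.2,-3.4,-0.12,0,0,100,-2,-0.8,-3.5,-0.12,0,0,100],
)

```text
time_s: 0.57
tool_pos: [0.3234, -0.4203, 0.3558]
tcp_rot: [-123.8, 88.7, 116.2]
ft_force: [0.2, -0.6, 0.1]
finger_gap: 0.0854
```

```bash
python3 -c "
from plan import *
st()
plan([0.45,0.2,0.42],87,10)"
```

```text
t 0.57 pos [ 0.3234 -0.4203  0.3558] phi -29.99 toolx [-0.01   0.021 -1.   ] F [ 0.2 -0.6  0.1] T [-0.06 -0.1   0.02] gap 0.0854 j [-60.1  -2.5  96.1   0.1  87.7 -30.1]
-0.34, -1.3, -3.87, -0.124, -0.002, -0.0
-0.35, -0.81, -4.0, -0.124, -0.002, -0.0
-0.35, -0.31, -4.07, -0.124, -0.002, -0.0
-0.36, 0.2, -4.08, -0.124, -0.002, -0.0
-0.37, 0.7, -4.02, -0.124, -0.002, 0.0
-0.38, 1.19, -3.9, -0.124, -0.002, 0.0
-0.39, 1.67, -3.73, -0.124, -0.002, 0.0
-0.39, 2.11, -3.49, -0.124, -0.002, 0.0
-0.4, 2.53, -3.2, -0.124, -0.002, 0.0
-0.41, 2.91, -2.86, -0.124, -0.001, 0.0
end [ 0.405  -0.0208  0.3972] remaining mm [ 45.  220.8  22.8] force [ 0.2 -0.6  0.1] gap 0.0854 t 0.57
```

Call:
jog_arm(
  steps=[-1,-1.3,-3.8,-0.12,0,0,100,-1,-0.8,-3.9,-0.12,0,0,100,-0.8,-0.3,-4,-0.12,0,0,100,-0.5,0.2,-4.1,-0.12,0,0,100,-0.5,0.7,-4,-0.12,0,0,100],
)

```text
time_s: 0.98
tool_pos: [0.364, -0.2212, 0.4017]
tcp_rot: [-171.7, 89.1, 104.1]
ft_force: [1.0, -0.6, 0.8]
finger_gap: 0.0856
```

Call:
jog_arm(
  steps=[-0.5,1.2,-3.9,-0.12,0,0,100,-0.5,1.7,-3.7,-0.12,0,0,100,-0.5,2.1,-3.5,-0.12,0,0,100,-0.5,2.5,-3.2,-0.12,0,0,100,-0.5,2.9,-2.8,-0.12,0,0,100],
)

```text
time_s: 1.4
tool_pos: [0.4008, -0.0181, 0.4298]
tcp_rot: [140.9, 89.2, 92.5]
ft_force: [1.2, 0.5, 0.3]
finger_gap: 0.0855
```

```bash
python3 -c "
from plan import *
st()
plan([0.45,0.22,0.41],87,10)"
```

```text
t 1.4 pos [ 0.4008 -0.0181  0.4298] phi 41.65 toolx [-0.001  0.015 -1.   ] F [1.2 0.5 0.3] T [ 0.02 -0.05 -0.01] gap 0.0855 j [-13.2 -21.4 104.2   0.8  97.4 -54.8]
0.39, 3.27, -2.44, -0.124, -0.001, -0.002
0.38, 3.55, -2.01, -0.124, -0.001, -0.002
0.37, 3.77, -1.56, -0.124, -0.001, -0.002
0.36, 3.94, -1.08, -0.124, -0.001, -0.002
0.36, 4.04, -0.58, -0.124, -0.001, -0.002
0.33, 3.88, -0.07, -0.124, -0.001, -0.002
-0.0, 0.0, -0.0, -0.047, -0.001, -0.001
-0.0, 0.0, -0.0, -0.0, 0.0, -0.0
-0.0, 0.0, -0.0, -0.0, 0.0, -0.0
-0.0, 0.0, -0.0, -0.0, 0.0, -0.0
end [0.45   0.2199 0.41  ] remaining mm [-0.   0.1  0. ] force [1.2 0.5 0.3] gap 0.0855 t 1.4
```

Call:
jog_arm(
  steps=[0.4,3.3,-2.4,-0.12,0,0,100,0.4,3.5,-2,-0.12,0,0,100,0.4,3.8,-1.5,-0.12,0,0,100,0.4,3.9,-1,-0.12,0,0,100,0.4,4,-0.6,-0.12,0,0,100],
)

```text
time_s: 1.82
tool_pos: [0.4412, 0.1861, 0.4156]
tcp_rot: [70.6, 89.1, 58.1]
ft_force: [1.8, -1.3, 0.1]
finger_gap: 0.0854
```

Call:
jog_arm(
  steps=[0.3,3.6,0,-0.12,0,0,100,0,1.0,0,-0.09,0,0,100,0,0,0,0,0,0,100],
)

```text
time_s: 2.07
tool_pos: [0.4484, 0.2407, 0.4101]
tcp_rot: [74.7, 89.1, 75.5]
ft_force: [0.7, 0.1, 0.2]
finger_gap: 0.0855
```

```bash
python3 -c "
from plan import *
cap('wrist','w1')
st()
"
```

```text
t 2.12 pos [0.4483 0.2398 0.4098] phi 90.57 toolx [ 0.003  0.015 -1.   ] F [-0.6  0.9 -0.5] T [ 0.01  0.05 -0.01] gap 0.0855 j [ 19.8  -7.5  95.2   0.7  91.8 -70.7]
```

View pics/w1.png

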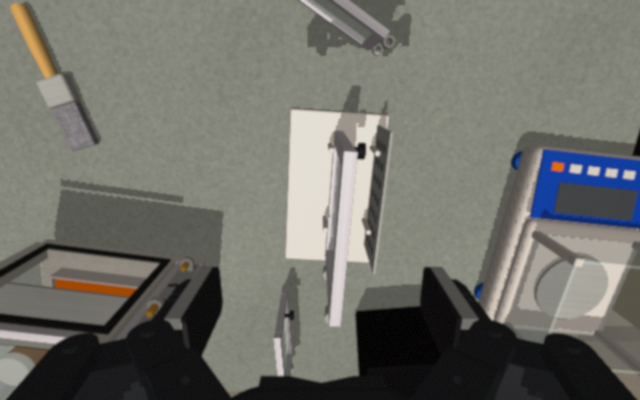

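Run:
```python
from h import *
c=load('w1'); im=c['color']
hsv=cv2.cvtColor(im,cv2.COLOR_RGB2HSV)
m=cv2.inRange(hsv,(8,100,60),(28,255,255)); n,l,st,ce=cv2.connectedComponentsWithStats(m)
for k in range(1,n):
    if st[k,4]>4: print(ce[k],st[k],onz(c,*ce[k],.191)[:2],onz(c,*ce[k],.081)[:2])
cv2.imwrite('pics/c5.png',cv2.resize(im[230:340,130:230,::-1],None,fx=5,fy=5,interpolation=cv2.INTER_CUBIC))
cv2.imwrite('pics/c6.png',cv2.resize(im[100:340,260:410,::-1],None,fx=2.4,fy=2.4,interpolation=cv2.INTER_CUBIC))
i=im.astype(int); print(im[200,347],im[300,337],im[180,300])
m=((i.min(2)>150)&(i[:,:,2]-i[:,:,1]>=0)).astype(np.uint8); m[:,:325]=0;m[:,360:]=0;m[:145]=0;m[335:]=0
n,l,st,ce=cv2.connectedComponentsWithStats(m);k=1+np.argmax(st[1:,4]);print(st[k]);ys,xs=np.nonzero(l==k)
for y in range(st[k,1],st[k,1]+st[k,3],12):
    x=xs[ys==y]; print(y,x.min(),x.max(),np.round(onz(c,x.min()-.5,y,.2)[:2],4),np.round(onz(c,x.max()+.5,y,.2)[:2],4))
```

```text
[32.93857494 38.79361179] [  10    3   47   75 1221] [ 0.32709563 -0.02447738] [ 0.31435211 -0.10581023]
[557.26984127 166.26984127] [553 163  10   8  63] [0.44092201 0.49153861] [0.46363603 0.57094755]
[183.93220339 266.6779661 ] [180 262   9  10  59] [0.56184897 0.08825801] [0.62223239 0.04204285]
[ 94.18860759 287.53924051] [ 54 279  84  19 790] [ 0.5896217  -0.01809892] [ 0.65865648 -0.09744484]
[151.48648649 310.51351351] [146 304  12  14 111] [0.62062087 0.04349926] [ 0.69931207 -0.01665849]
[ 29.53061224 351.27891156] [ 15 347  31  13 147] [ 0.6803229  -0.11419095] [ 0.7776116  -0.22347006]
[224 217 218] [222 214 215] [227 223 213]
[ 330  151   27  175 1983]
151 345 350 [0.4259 0.2661] [0.4259 0.2721]
163 343 354 [0.4381 0.2645] [0.438  0.2766]
175 342 353 [0.4506 0.2639] [0.4505 0.2762]
187 341 352 [0.4634 0.2632] [0.4632 0.2757]
199 340 351 [0.4764 0.2626] [0.4763 0.2752]
211 339 350 [0.4897 0.262 ] [0.4896 0.2747]
223 338 349 [0.5034 0.2613] [0.5033 0.2742]
235 337 347 [0.5174 0.2606] [0.5173 0.2726]
247 336 346 [0.5317 0.2599] [0.5316 0.272 ]
259 335 345 [0.5463 0.2592] [0.5462 0.2714]
271 334 344 [0.5613 0.2585] [0.5612 0.2709]
283 333 343 [0.5767 0.2577] [0.5766 0.2703]
295 332 341 [0.5924 0.257 ] [0.5924 0.2685]
307 331 341 [0.6086 0.2562] [0.6085 0.269 ]
319 330 339 [0.6251 0.2554] [0.6251 0.2672]
```

View pics/c5.png

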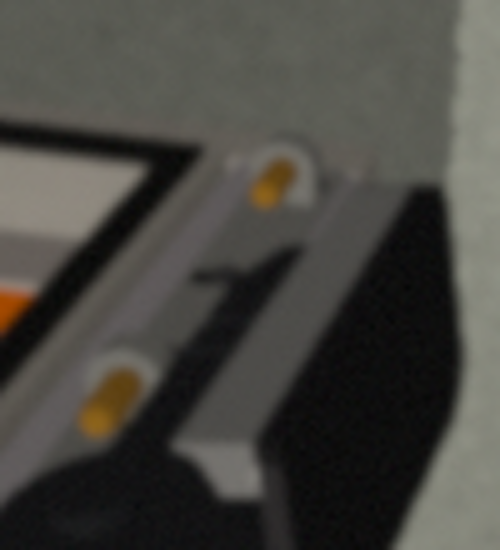

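View pics/c6.png

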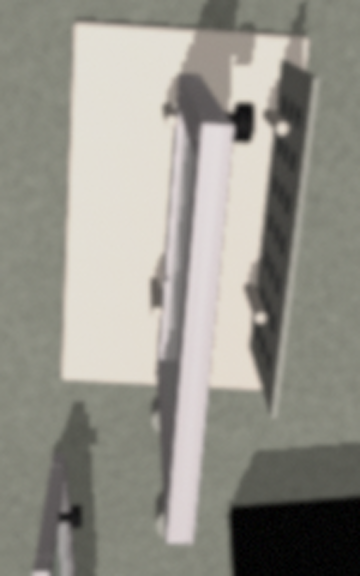

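```bash
python3 -c "
from plan import *
plan([0.5615,0.2647,0.27],87.3,5)"
```

```text
3.17, 0.49, 2.55, 0.057, 0.003, -0.015
3.16, 0.68, 2.53, -0.0, 0.0, -0.0
3.16, 0.68, 2.53, -0.0, 0.0, -0.0
3.16, 0.69, 2.52, -0.0, 0.0, -0.0
1.35, 0.29, 1.08, -0.0, 0.0, -0.0
end [0.5615 0.2647 0.27  ] remaining mm [0. 0. 0.] force [-0.6  0.9 -0.5] gap 0.0855 t 2.12
```

Call:
jog_arm(
  steps=[3.2,0.5,2.5,0.057,0.003,-0.015,100,3.2,0.7,2.5,0,0,0,100,3.2,0.7,2.5,0,0,0,100,3,0.7,2.5,0,0,0,100,1.4,0.3,1.1,0,0,0,100],
)

```text
time_s: 2.53
tool_pos: [0.5674, 0.2611, 0.2771]
tcp_rot: [11.5, 88.9, 7.7]
ft_force: [-1.0, 0.7, 0.5]
finger_gap: 0.0852
```

Call:
jog_arm(
  steps=[0,0,0,0,0,0,60,0,0,0,0,0,0,60],
)

```text
time_s: 2.7
tool_pos: [0.5671, 0.2566, 0.2709]
tcp_rot: [-9.1, 89.5, -13.4]
ft_force: [-0.2, -0.2, -0.5]
finger_gap: 0.064
```

```bash
python3 -c "
from plan import *
st();cap('wrist','w2');cap('scene','s2');cap('top','t2')
plan([0.5615,0.2647,0.18],87.3,5)"
```

```text
t 2.7 pos [0.5671 0.2566 0.2709] phi 85.69 toolx [ 0.009 -0.002 -1.   ] F [-0.2 -0.2 -0.5] T [-0.   -0.03  0.03] gap 0.064 j [ 18.   10.5  91.3  -0.3  77.8 -67.6]
4.08, 0.28, -0.33, -0.026, 0.013, -0.001
4.08, 0.3, -0.27, 0.0, 0.0, 0.0
1.19, 0.08, -0.08, 0.0, 0.0, 0.0
-0.0, 0.0, 0.0, 0.0, 0.0, 0.0
-0.0, 0.0, 0.0, 0.0, 0.0, 0.0
end [0.5615 0.2647 0.18  ] remaining mm [0. 0. 0.] force [ 0.9 -0.9 -0.2] gap 0.0514 t 2.85
```

View pics/w2.png

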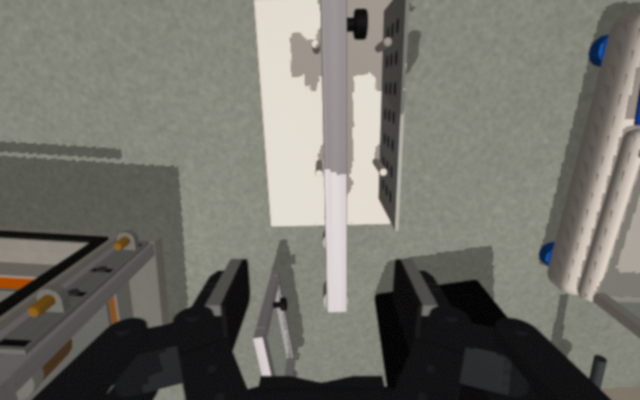

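Call:
jog_arm(
  steps=[0,0.7,-0.5,-0.026,0.013,0,60,0,0.2,0,0,0,0,60,3,0,0,0,0,0,60,0,0,0,0,0,0,60],
)

```text
time_s: 3.18
tool_pos: [0.5638, 0.2692, 0.2523]
tcp_rot: [28.3, 89.3, 25.8]
ft_force: [-0.9, -0.9, -2.0]
finger_gap: 0.0512
```

```bash
python3 -c "
from plan import *
st()
plan([0.5615,0.2647,0.18],87.3,4)"
```

```text
t 3.18 pos [0.5638 0.2692 0.2523] phi 87.44 toolx [ 0.012  0.006 -1.   ] F [-0.9 -0.9 -2. ] T [-0.    0.1   0.01] gap 0.0512 j [ 19.   11.4  92.3   0.1  75.6 -68.4]
4.09, -0.29, -0.16, 0.002, 0.011, -0.006
3.13, -0.2, -0.09, 0.0, 0.0, -0.0
0.0, 0.0, -0.0, 0.0, 0.0, -0.0
0.0, 0.0, -0.0, 0.0, 0.0, -0.0
end [0.5615 0.2647 0.18  ] remaining mm [-0.  0. -0.] force [-0.9 -0.9 -2. ] gap 0.0512 t 3.18
```

Call:
jog_arm(
  steps=[2,-0.3,-0.1,0,0.011,-0.006,60,0,-0.1,0,0,0,0,60,0,0,0,0,0,0,60,0,0,0,0,0,0,60],
)

```text
time_s: 3.52
tool_pos: [0.5643, 0.2675, 0.2385]
tcp_rot: [21.8, 89.5, 19.4]
ft_force: [0.5, -0.7, -1.2]
finger_gap: 0.0514
```

```bash
python3 -c "
from plan import *
st()
plan([0.5615,0.2647,0.18],87.3,4)"
```

```text
t 3.52 pos [0.5643 0.2675 0.2385] phi 87.58 toolx [ 0.008  0.003 -1.   ] F [ 0.5 -0.7 -1.2] T [ 0.01 -0.   -0.04] gap 0.0514 j [ 18.9  12.1  92.9   0.   74.5 -68.7]
4.09, -0.21, -0.22, 0.005, 0.008, -0.003
1.76, -0.09, -0.08, -0.0, 0.0, -0.0
0.0, -0.0, 0.0, -0.0, 0.0, -0.0
0.0, -0.0, 0.0, -0.0, 0.0, -0.0
end [0.5615 0.2647 0.18  ] remaining mm [ 0. -0. -0.] force [ 0.5 -0.7 -1.2] gap 0.0514 t 3.52
```

Call:
jog_arm(
  steps=[2,-0.3,-0.3,0.004,0.01,-0.004,60,2,-0.1,-0.1,0,0,0,60,1.5,0,0,0,0,0,60,0,0,0,0,0,0,60],
)

```text
time_s: 3.85
tool_pos: [0.5637, 0.2648, 0.1868]
tcp_rot: [21.7, 89.5, 19.0]
ft_force: [-0.9, -0.4, -1.5]
finger_gap: 0.0513
```

```bash
python3 -c "
from plan import *
st()
plan([0.5615,0.2647,0.18],87.3,4)"
```

```text
t 3.85 pos [0.5637 0.2648 0.1868] phi 87.32 toolx [ 0.008  0.003 -1.   ] F [-0.9 -0.4 -1.5] T [-0.01  0.   -0.06] gap 0.0513 j [ 18.7  14.6  95.7   0.   69.2 -68.6]
0.68, -0.02, -0.22, 0.0, 0.008, -0.003
-0.0, -0.0, -0.0, 0.0, 0.0, -0.0
-0.0, -0.0, -0.0, 0.0, 0.0, -0.0
-0.0, -0.0, -0.0, 0.0, 0.0, -0.0
end [0.5615 0.2647 0.18  ] remaining mm [-0. -0.  0.] force [-0.9 -0.4 -1.5] gap 0.0513 t 3.85
```

Close in gradually (gripper centred on rail).

Call:
jog_arm(
  steps=[0.8,0,-0.2,0,0.01,-0.004,50,0,0,0,0,0,0,30,0,0,0,0,0,0,20,0,0,0,0,0,0,17,0,0,0,0,0,0,16],
  grip_force=20,
)

```text
time_s: 4.27
tool_pos: [0.562, 0.265, 0.1788]
tcp_rot: [-162.6, 89.9, -165.3]
ft_force: [1.3, -0.7, -3.3]
finger_gap: 0.0139
```

```bash
python3 -c "
from plan import *
st();c=cap('wrist','w3')
plan([0.5615,0.2647,0.18],87.3,1)"
```

```text
t 4.27 pos [0.562  0.265  0.1788] phi 87.29 toolx [-0.002 -0.001 -1.   ] F [ 1.3 -0.7 -3.3] T [ 0.07 -0.1  -0.  ] gap 0.0139 j [ 18.8  15.3  95.8   0.   69.1 -68.5]
-0.12, -0.03, -0.06, -0.0, -0.002, 0.001
end [0.5615 0.2647 0.18  ] remaining mm [ 0. -0.  0.] force [ 1.5  1.  -2.6] gap 0.0136 t 4.32
```

View pics/w3.png

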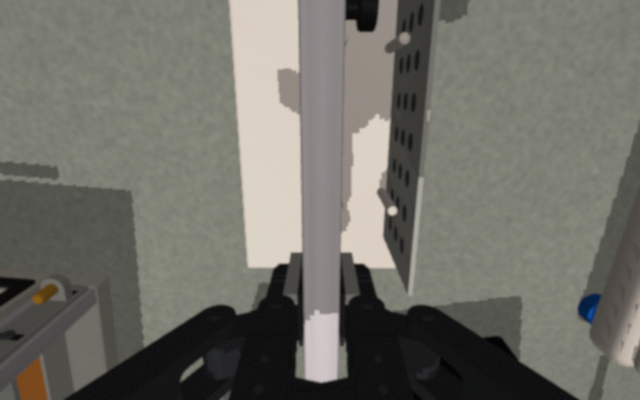

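Call:
jog_arm(
  steps=[0,0,0,0,0,0,5,0,0,0,0,0,0,0,-0.4,0,0,0,0,0,0,-0.8,0,0,0,0,0,0,-0.8,0,0,0,0,0,0],
  grip_force=80,
)

```text
time_s: 4.73
tool_pos: [0.5598, 0.2648, 0.1961]
tcp_rot: [-169.5, 89.5, -172.3]
ft_force: [-0.3, 1.3, -5.8]
finger_gap: 0.0128
```

```bash
python3 -c "
from plan import *
st()
plan([0.5618,0.2650,0.26],87.3,5,1.6)"
```

```text
t 4.73 pos [0.5598 0.2648 0.1961] phi 87.24 toolx [-0.008 -0.001 -1.   ] F [-0.3  1.3 -5.8] T [ 0.31 -0.18 -0.08] gap 0.0128 j [ 18.8  14.2  95.1   0.1  71.2 -68.5]
-1.6, 0.01, 0.04, -0.001, -0.008, 0.002
-1.6, 0.01, 0.05, -0.0, -0.0, -0.0
-1.6, 0.01, 0.05, -0.0, -0.0, -0.0
-1.59, 0.0, 0.05, -0.0, -0.0, -0.0
-0.0, 0.0, -0.0, -0.0, -0.0, -0.0
end [0.5618 0.265  0.26  ] remaining mm [-0.  0.  0.] force [-0.3  1.3 -5.8] gap 0.0128 t 4.73
```

Call:
jog_arm(
  steps=[-1.6,0,0.1,0,-0.006,0,0,-1.6,0,0,0,0,0,0,-1.6,0,0,0,0,0,0,-1.6,0,0,0,0,0,0,-0.4,0,0,0,0,0,0],
)

```text
time_s: 5.15
tool_pos: [0.5605, 0.2647, 0.2718]
tcp_rot: [-113.9, 89.9, -116.6]
ft_force: [1.4, 1.1, -3.6]
finger_gap: 0.0125
```

Call:
jog_arm(
  steps=[-0.4,0,0,0,0,0,0,0,0,0,0,0,0,0],
)

```text
time_s: 5.32
tool_pos: [0.5618, 0.2648, 0.2801]
tcp_rot: [-11.0, 89.7, -13.7]
ft_force: [0.5, -0.4, -4.8]
finger_gap: 0.013
```

```bash
python3 -c "
from plan import *
st();cap('wrist','w4');cap('scene','s4');cap('top','t4')
"
```

```text
t 5.32 pos [0.5618 0.2648 0.2801] phi 87.31 toolx [ 0.005 -0.001 -1.   ] F [ 0.5 -0.4 -4.8] T [ 0.05 -0.12 -0.03] gap 0.013 j [ 18.8  10.1  90.7  -0.2  78.9 -68.4]
```

View pics/s4.png

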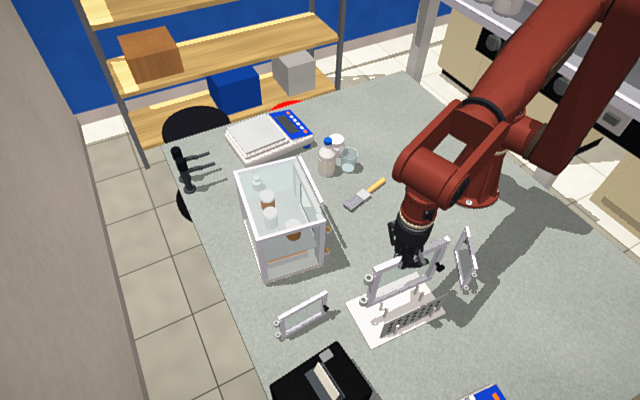

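View pics/t4.png

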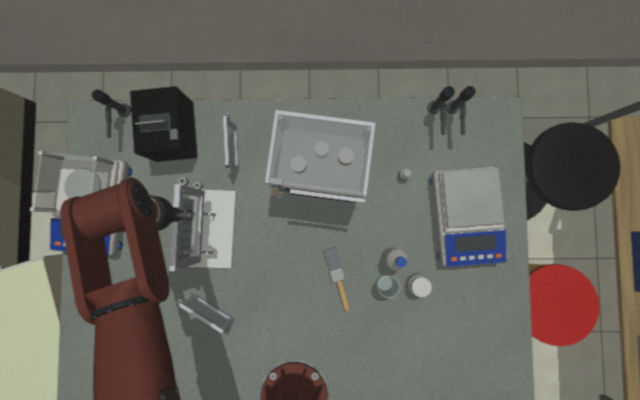

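Run:
```python
from h import *
for n,b,k in(('t4',(165,235,170,215),8),('s4',(350,400,260,320),8),):
    im=load(n)['color'][b[2]:b[3],b[0]:b[1],::-1]; cv2.imwrite(f'pics/{n}c.png',cv2.convertScaleAbs(cv2.resize(im,None,fx=k,fy=k,interpolation=cv2.INTER_CUBIC),alpha=1.3))
```

```text
(no output)
```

View pics/t4c.png

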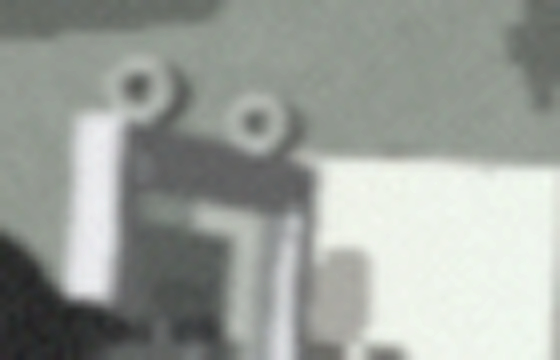

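View pics/s4c.png

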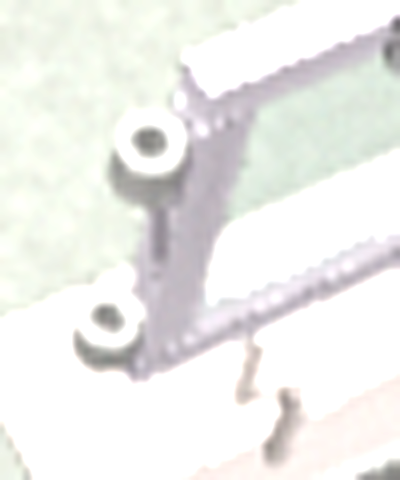

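Run:
```python
from h import *
t=load('t4');s=load('s4')
cv=lambda u,v,k,x0,y0:(x0+(u+.5)/k-.5,y0+(v+.5)/k-.5)
def tri(a,b):
    p,d=ray(t,*a);q,e=ray(s,*b); A=np.array([d,-e]).T; x=np.linalg.lstsq(A,q-p,rcond=None)[0]; P=p+d*x[0];Q=q+e*x[1]; return np.round((P+Q)/2,4),np.round(np.linalg.norm(P-Q),4)
U=cv(139,86,8,165,170);L=cv(256,122,8,165,170);u=cv(149,141,8,350,260);l=cv(107,318,8,350,260)
print('U',tri(U,u),'L',tri(L,l))
for z in(.111,):
    print([np.round(onz(c,*p,z+h)[:2],4) for c,p,h in((t,U,.16),(t,L,.05),(s,u,.16),(s,l,.05))])
# pintles triangulated
T0=load('top0');
s0=load('scene0'); cv2.imwrite('pics/p1.png',cv2.resize(s0['color'][215:265,300:350,::-1],None,fx=10,fy=10,interpolation=cv2.INTER_CUBIC))
cv2.imwrite('pics/p2.png',cv2.resize(cv2.convertScaleAbs(T0['color'][175:205,260:295,::-1],alpha=1.5),None,fx=14,fy=14,interpolation=cv2.INTER_CUBIC))
```

```text
U (array([0.6455, 0.2596, 0.2707]), np.float64(0.0007)) L (array([0.6459, 0.2603, 0.1604]), np.float64(0.0))
[array([0.6457, 0.2593]), array([0.6459, 0.2601]), array([0.6453, 0.2599]), array([0.6462, 0.2605])]
```

View pics/p1.png

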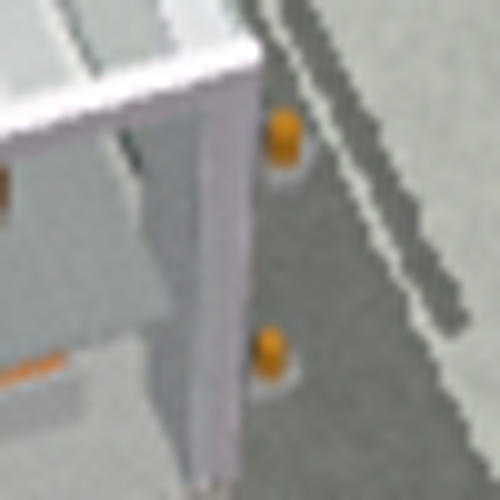

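View pics/p2.png

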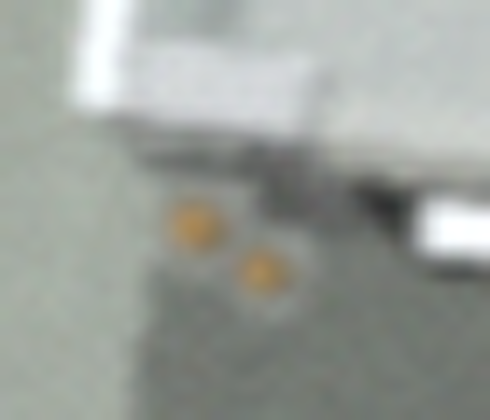

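Run:
```python
from h import *
t=load('top0');s=load('scene0')
cv=lambda u,v,k,x0,y0:(x0+(u+.5)/k-.5,y0+(v+.5)/k-.5)
U=cv(195,226,14,260,175);L=cv(262,271,14,260,175);u=cv(287,114,10,300,215);l=cv(271,334,10,300,215)
print([np.round(onz(c,*p,h)[:2],4) for c,p,h in((t,U,.188),(t,L,.078),(s,u,.191),(s,l,.081))])
s=load('s4');t=load('t4')
for c,n,b,k in((s,'p3',(300,350,215,265),10),(t,'p4',(260,295,175,205),14)):
    pass
w=load('w2'); cv2.imwrite('pics/p5.png',cv2.resize(w['color'][225:330,20:145,::-1],None,fx=6,fy=5,interpolation=cv2.INTER_CUBIC))
```

```text
[array([0.6255, 0.0396]), array([0.6255, 0.0399]), array([0.623 , 0.0386]), array([0.6235, 0.0389])]
```

View pics/p5.png

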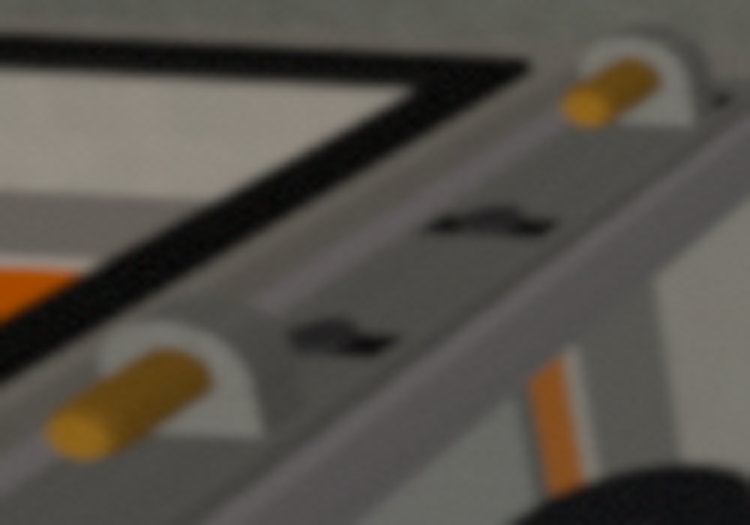

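Run:
```python
from h import *
w=load('w2');v=load('w1')
print([np.round(onz(c,*p,h)[:2],4) for c,p,h in((w,(32.4,311.2),.191),(w,(117.6,246.2),.081),(v,(149.6,313.6),.191),(v,(183.2,267.8),.081))])
```

```text
[array([0.6249, 0.0395]), array([0.6254, 0.0399]), array([0.625 , 0.0407]), array([0.6241, 0.0407])]
```

```bash
python3 -c "
from plan import *
plan([0.51,0.08,0.262],82,8,3)"
```

```text
0.24, -2.92, -0.65, 0.093, 0.0, 0.003
0.23, -2.97, -0.38, -0.0, 0.0, -0.0
0.23, -2.97, -0.38, -0.0, 0.0, -0.0
0.24, -2.97, -0.38, -0.0, 0.0, -0.0
0.23, -2.97, -0.38, -0.0, 0.0, -0.0
0.24, -2.97, -0.38, -0.0, 0.0, -0.0
0.09, -1.14, -0.14, -0.0, 0.0, -0.0
-0.0, -0.0, -0.0, -0.0, 0.0, -0.0
end [0.51  0.08  0.262] remaining mm [-0. -0.  0.] force [-1.3  1.4 -4.7] gap 0.0127 t 5.47
```

Call:
jog_arm(
  steps=[0,-1,-0.5,0.02,0,0.003,0,0.2,-2,-0.6,0.02,0,0,0,0.2,-2.5,-0.5,0.02,0,0,0,0.2,-3,-0.5,0.02,0,0,0,0.2,-3,-0.5,0.013,0,0,0],
)

```text
time_s: 5.88
tool_pos: [0.5185, 0.1513, 0.2623]
tcp_rot: [-174.8, 89.5, 177.2]
ft_force: [0.1, -1.6, -3.1]
finger_gap: 0.0127
```

Call:
jog_arm(
  steps=[0.2,-3,-0.5,0,0,0,0,0.2,-2.5,-0.3,0,0,0,0,0.2,-1.5,-0.3,0,0,0,0,0.1,-0.5,0,0,0,0,0,0,0,0,0,0,0,0],
)

```text
time_s: 6.3
tool_pos: [0.4866, 0.0675, 0.248]
tcp_rot: [-159.3, 88.5, -167.9]
ft_force: [0.5, 1.3, -4.4]
finger_gap: 0.0129
```

```bash
python3 -c "
from plan import *
st()
plan([0.493,0.059,0.235],82,5,1.5)"
```

```text
t 6.3 pos [0.4866 0.0675 0.248 ] phi 81.4 toolx [-0.025 -0.005 -1.   ] F [ 0.5  1.3 -4.4] T [ 0.07 -0.2   0.02] gap 0.0129 j [-1.000e-01 -3.700e+00  1.087e+02 -3.000e-01  7.640e+01 -8.140e+01]
1.15, -0.66, 0.71, -0.011, -0.024, 0.009
0.14, -0.08, 0.08, 0.0, 0.0, -0.0
-0.0, 0.0, -0.0, 0.0, 0.0, -0.0
-0.0, 0.0, -0.0, 0.0, 0.0, -0.0
-0.0, 0.0, -0.0, 0.0, 0.0, -0.0
end [0.493 0.059 0.235] remaining mm [-0.  0.  0.] force [ 0.5  1.3 -4.4] gap 0.0129 t 6.3
```

Call:
jog_arm(
  steps=[0.6,-0.6,0.5,-0.01,-0.02,0.008,0,0.5,-0.3,0.2,0,-0.008,0,0,0,0,0,0,0,0,0,0,0,0,0,0,0,0],
)

```text
time_s: 6.63
tool_pos: [0.4912, 0.059, 0.235]
tcp_rot: [45.5, 89.8, 37.4]
ft_force: [0.2, 0.6, -4.2]
finger_gap: 0.013
```

```bash
python3 -c "
from plan import *
st()
plan([0.505,0.0572,0.233],82,2,1.5)"
```

```text
t 6.63 pos [0.4912 0.059  0.235 ] phi 81.87 toolx [ 0.002  0.002 -1.   ] F [ 0.2  0.6 -4.2] T [-0.01 -0.16  0.03] gap 0.013 j [-1.30e+00 -3.60e+00  1.10e+02  1.00e-01  7.35e+01 -8.32e+01]
0.2, 0.01, 1.39, -0.002, 0.002, -0.002
0.0, 0.0, 0.0, -0.0, -0.0, 0.0
end [0.505  0.0572 0.233 ] remaining mm [ 0.  0. -0.] force [ 0.2  0.6 -4.2] gap 0.013 t 6.63
```

Call:
jog_arm(
  steps=[0,0,1,0,0,0,0,0,0,1,0,0,0,0,0,0,0.8,0,0,0,0,0,0,0,0,0,0,0,0,0,0,0,0,0,0],
)

```text
time_s: 7.05
tool_pos: [0.5236, 0.0574, 0.2357]
tcp_rot: [48.5, 89.7, 40.5]
ft_force: [-0.3, 0.3, -5.0]
finger_gap: 0.0125
```

```bash
python3 -c "
from plan import *
st()
s=cap('scene','s5');t=cap('top','t5');cap('wrist','w5')
for c,n,b,k in((s['color'],'s5c',(300,400,190,290),6),(t['color'],'t5c',(255,325,170,220),8)):
    cv2.imwrite(f'pics/{n}.png',cv2.convertScaleAbs(cv2.resize(c[b[2]:b[3],b[0]:b[1],::-1],None,fx=k,fy=k,interpolation=cv2.INTER_CUBIC),alpha=1.3))
plan([0.5416,0.0522,0.2294],82,3,1.5)"
```

```text
t 7.05 pos [0.5236 0.0574 0.2357] phi 82.03 toolx [ 0.003  0.003 -1.   ] F [-0.3  0.3 -5. ] T [-0.04 -0.09 -0.01] gap 0.0125 j [ -1.5   0.4 106.    0.2  73.4 -83.6]
0.46, -0.18, 1.42, 0.0, 0.003, -0.003
0.16, -0.07, 0.51, 0.0, -0.0, -0.0
0.0, -0.0, 0.0, 0.0, -0.0, -0.0
end [0.5416 0.0522 0.2294] remaining mm [ 0. -0. -0.] force [-0.9  0.  -4. ] gap 0.0129 t 7.2
```

View pics/s5c.png

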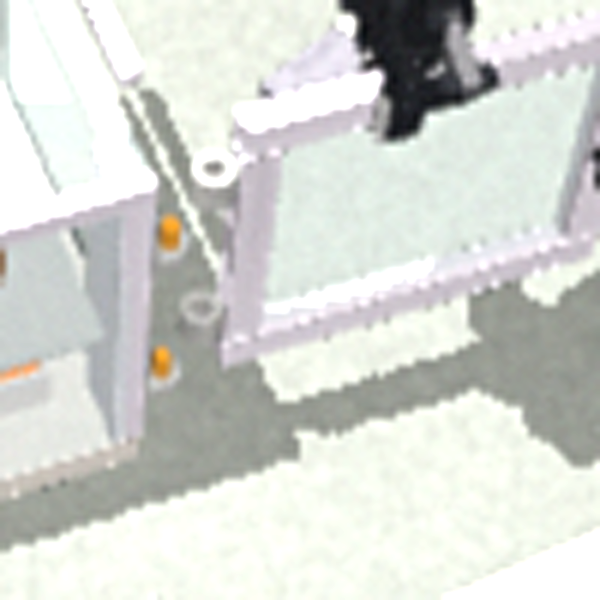

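View pics/t5c.png

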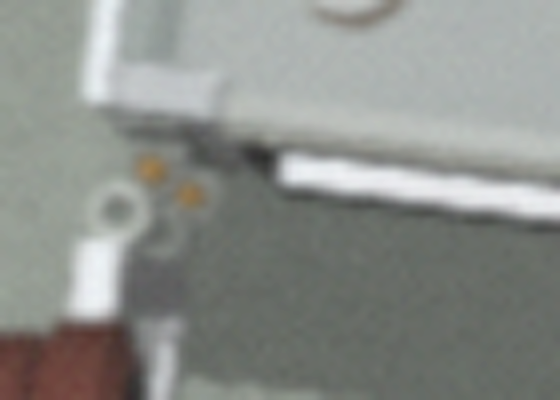

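View pics/w5.png

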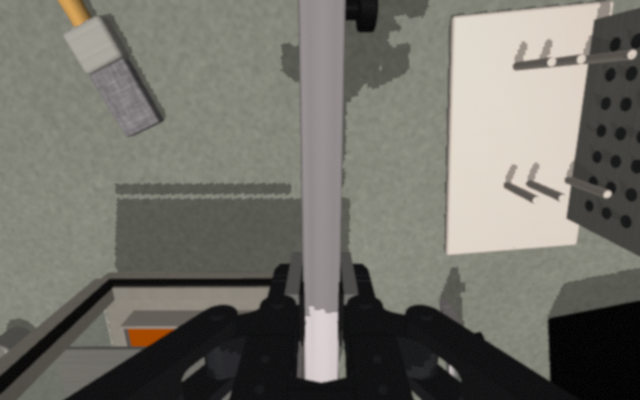

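Run:
```python
from h import *
t=load('t5');s=load('s5')
cv=lambda u,v,k,x0,y0:(x0+(u+.5)/k-.5,y0+(v+.5)/k-.5)
z=.2357-.1694
print([np.round(onz(c,*p,h)[:2],4) for c,p,h in((t,cv(120,209,8,255,170),z+.16),(s,cv(213,167,6,300,190),z+.16),(s,cv(201,307,6,300,190),z+.05),(t,cv(152,167,8,255,170),.189),(t,cv(191,193,8,255,170),.079),(s,cv(170,221,6,300,190),.191),(s,cv(162,353,6,300,190),.081))])
```

```text
[array([0.6089, 0.0447]), array([0.6063, 0.0441]), array([0.607 , 0.0453]), array([0.6261, 0.0392]), array([0.626 , 0.0392]), array([0.6246, 0.0395]), array([0.6245, 0.0402])]
```

Call:
jog_arm(
  steps=[0.2,-0.2,0.7,0,0.003,-0.003,0,0.2,-0.1,0.7,0,0,0,0,0.1,-0.1,0.3,0,0,0,0,0,0,0,0,0,0,0,0,0,0,0,0,0,0],
)

```text
time_s: 7.62
tool_pos: [0.5401, 0.0502, 0.2298]
tcp_rot: [-164.7, 89.9, -172.7]
ft_force: [0.5, -0.1, -5.2]
finger_gap: 0.013
```

```bash
python3 -c "
from plan import *
st()
plan([0.5416,0.0522,0.2294],82,1,1.5)"
```

```text
t 7.62 pos [0.5401 0.0502 0.2298] phi 82.01 toolx [-0.001 -0.    -1.   ] F [ 0.5 -0.1 -5.2] T [-0.04 -0.17  0.02] gap 0.013 j [ -2.1   2.9 104.1  -0.   73.  -84.1]
0.04, 0.21, 0.12, 0.0, -0.001, 0.0
end [0.5416 0.0522 0.2294] remaining mm [-0.  0. -0.] force [ 0.5 -0.1 -5.2] gap 0.013 t 7.62
```

Call:
jog_arm(
  steps=[0,0.25,0.15,0,0,0,0,0,0,0,0,0,0,0,0,0,0,0,0,0,0],
)

```text
time_s: 7.87
tool_pos: [0.5419, 0.0526, 0.2295]
tcp_rot: [-174.0, 89.9, 178.0]
ft_force: [0.3, 0.7, -4.0]
finger_gap: 0.013
```

```bash
python3 -c "
from plan import *
st()
plan([0.5416,0.0522,0.2294],82,1,1.5)
s=cap('scene','s6');t=cap('top','t6')
for c,n,b,k in((s['color'],'s6c',(300,360,210,270),10),(t['color'],'t6c',(255,305,170,210),12)):
    cv2.imwrite(f'pics/{n}.png',cv2.convertScaleAbs(cv2.resize(c[b[2]:b[3],b[0]:b[1],::-1],None,fx=k,fy=k,interpolation=cv2.INTER_CUBIC),alpha=1.3))
"
```

```text
t 7.87 pos [0.5419 0.0526 0.2295] phi 81.98 toolx [-0.002  0.    -1.   ] F [ 0.3  0.7 -4. ] T [-0.   -0.09 -0.01] gap 0.013 j [ -1.8   3.2 103.9   0.   73.1 -83.8]
0.01, -0.04, -0.02, -0.0, -0.002, 0.0
end [0.5416 0.0522 0.2294] remaining mm [-0. -0. -0.] force [ 0.3  0.7 -4. ] gap 0.013 t 7.87
```

View pics/s6c.png

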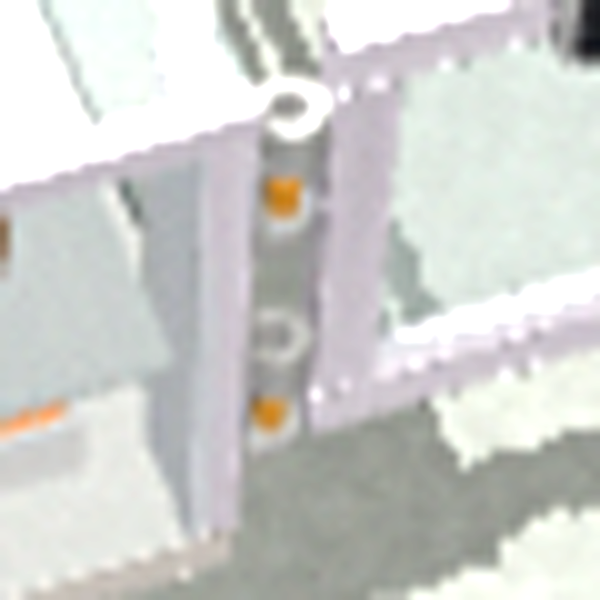

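View pics/t6c.png

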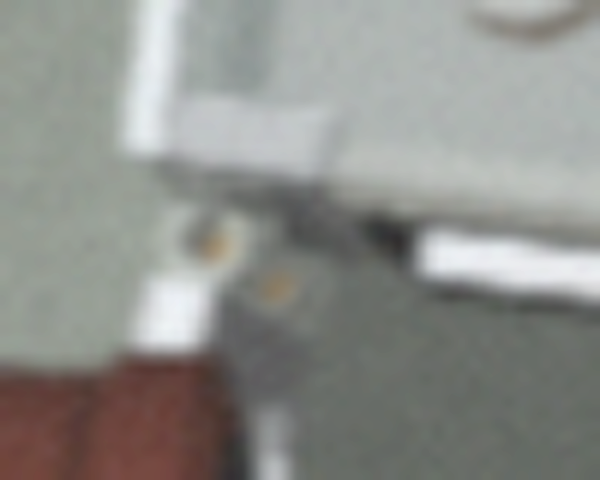

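Call:
jog_arm(
  steps=[0.3,0,0,0,0,0,0,0.3,0,0,0,0,0,0,0.3,0,0,0,0,0,0,0.2,0,0,0,0,0,0,0,0,0,0,0,0,0],
)

```text
time_s: 8.38
tool_pos: [0.5414, 0.0528, 0.2176]
tcp_rot: [-178.3, 89.9, 173.7]
ft_force: [0.6, -0.6, -4.7]
finger_gap: 0.0125
```

```bash
python3 -c "
from plan import *
st()
plan([0.5416,0.0522,0.2204],82,1,1.5)
"
```

```text
t 8.38 pos [0.5414 0.0528 0.2176] phi 82.01 toolx [-0.002  0.    -1.   ] F [ 0.6 -0.6 -4.7] T [ 0.04 -0.11  0.06] gap 0.0125 j [ -1.8   3.8 104.6   0.   71.8 -83.8]
-0.28, -0.06, 0.03, 0.0, -0.002, 0.0
end [0.5416 0.0522 0.2204] remaining mm [-0. -0. -0.] force [ 0.6 -0.6 -4.7] gap 0.0125 t 8.38
```

Call:
jog_arm(
  steps=[0.2,0,0,0,0,0,0,0.2,0,0,0,0,0,0,0.2,0,0,0,0,0,0],
)

```text
time_s: 8.63
tool_pos: [0.5415, 0.0527, 0.2113]
tcp_rot: [-165.6, 89.9, -173.6]
ft_force: [-1.0, -0.8, -4.1]
finger_gap: 0.0127
```

```bash
python3 -c "
from plan import *
st()
"
```

```text
t 8.63 pos [0.5415 0.0527 0.2113] phi 82.0 toolx [-0.001 -0.    -1.   ] F [-1.  -0.8 -4.1] T [-0.   -0.07 -0.04] gap 0.0127 j [ -1.8   4.1 104.9  -0.   71.  -83.8]
```

Call:
jog_arm(
  steps=[0.2,0,0,0,0,0,0,0.15,0,0,0,0,0,0,0.1,0,0,0,0,0,0],
)

```text
time_s: 8.88
tool_pos: [0.5414, 0.0527, 0.2059]
tcp_rot: [-170.0, 89.9, -178.0]
ft_force: [1.2, -0.4, -3.9]
finger_gap: 0.0129
```

Call:
jog_arm(
  steps=[0.1,0,0,0,0,0,0,0,0,0,0,0,0,0],
)

```text
time_s: 9.05
tool_pos: [0.5412, 0.0527, 0.2044]
tcp_rot: [-171.1, 89.9, -179.1]
ft_force: [-0.3, 0.6, -3.8]
finger_gap: 0.013
```

```bash
python3 -c "
from plan import *
st()
"
```

```text
t 9.05 pos [0.5412 0.0527 0.2044] phi 82.0 toolx [-0.002 -0.    -1.   ] F [-0.3  0.6 -3.8] T [-0.04 -0.13  0.04] gap 0.013 j [ -1.8   4.5 105.2  -0.   70.4 -83.8]
```

Nearly home; feel for the lug.

Call:
jog_arm(
  steps=[0.1,0,0,0,0,0,0,0,0,0,0,0,0,0],
)

```text
time_s: 9.22
tool_pos: [0.5415, 0.0527, 0.2037]
tcp_rot: [-167.9, 89.9, -175.9]
ft_force: [-0.4, 0.9, -4.6]
finger_gap: 0.0125
```

Call:
jog_arm(
  steps=[0.1,0,0,0,0,0,0,0,0,0,0,0,0,0],
)

```text
time_s: 9.38
tool_pos: [0.5418, 0.0527, 0.2038]
tcp_rot: [-160.8, 89.9, -168.8]
ft_force: [0.2, -0.4, -4.5]
finger_gap: 0.0126
```

```bash
python3 -c "
from plan import *
st()
s=cap('scene','s7')
for c,n,b,k in((s['color'],'s7c',(300,380,210,270),10),):
    cv2.imwrite(f'pics/{n}.png',cv2.convertScaleAbs(cv2.resize(c[b[2]:b[3],b[0]:b[1],::-1],None,fx=k,fy=k,interpolation=cv2.INTER_CUBIC),alpha=1.3))
"
```

```text
t 9.38 pos [0.5418 0.0527 0.2038] phi 82.0 toolx [-0.001 -0.    -1.   ] F [ 0.2 -0.4 -4.5] T [-0.11 -0.05 -0.02] gap 0.0126 j [ -1.8   4.6 105.3  -0.   70.2 -83.8]
```

View pics/s7c.png

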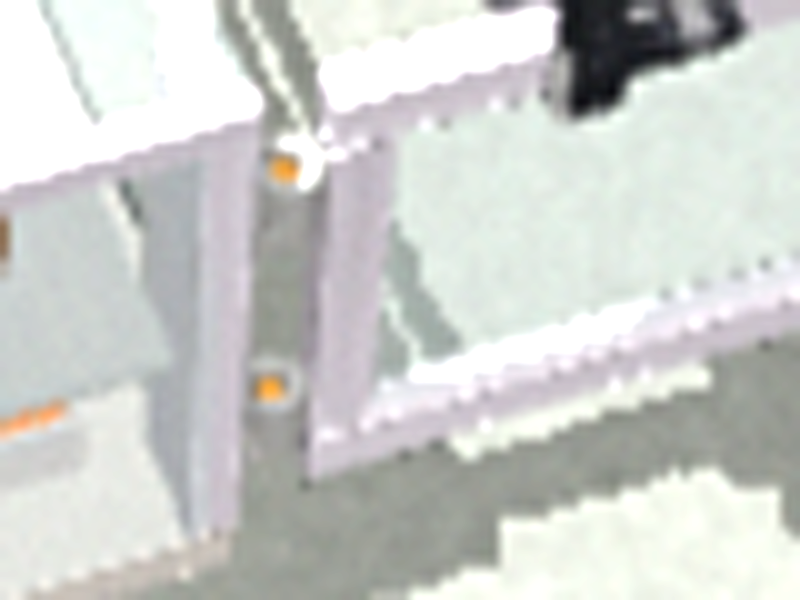

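Call:
jog_arm(
  steps=[0.12,0,0,0,0,0,0,0.12,0,0,0,0,0,0],
)

```text
time_s: 9.6
tool_pos: [0.5418, 0.0527, 0.2034]
tcp_rot: [-158.3, 89.9, -166.3]
ft_force: [-4.5, 0.9, 3.7]
finger_gap: 0.0127
```

```bash
python3 -c "
from plan import *
st()
"
```

```text
t 9.6 pos [0.5418 0.0527 0.2034] phi 82.0 toolx [-0.001 -0.    -1.   ] F [-4.5  0.9  3.7] T [-0.05  0.53 -0.07] gap 0.0127 j [ -1.8   4.6 105.3  -0.   70.2 -83.8]
```

Call:
jog_arm(
  steps=[0,0,0,0,0,0,25,0,0,0,0,0,0,35,0,0,0,0,0,0,45,0,0,0,0,0,0,45,0,0,0,0,0,0,45],
  grip_force=20,
)

```text
time_s: 10.02
tool_pos: [0.5452, 0.0527, 0.2061]
tcp_rot: [7.4, 89.6, -0.6]
ft_force: [0.6, 0.7, -0.1]
finger_gap: 0.0386
```

```bash
python3 -c "
from plan import *
st()
"
```

```text
t 10.02 pos [0.5452 0.0527 0.2061] phi 82.0 toolx [ 0.008 -0.    -1.   ] F [ 0.6  0.7 -0.1] T [-0.04  0.   -0.03] gap 0.0386 j [ -1.8   4.6 105.    0.   70.  -83.8]
```

Released freely. Lift off.

Call:
jog_arm(
  steps=[-1.5,0,0,0,-0.008,0,45,-2.5,0,0,0,0,0,45,-3,0,-1,0,0,0,45,-2,0,-1,0,0,0,45,0,0,0,0,0,0,45],
)

```text
time_s: 10.43
tool_pos: [0.5228, 0.0556, 0.3006]
tcp_rot: [3.2, 89.2, -4.8]
ft_force: [0.4, 1.0, 1.3]
finger_gap: 0.0385
```

```bash
python3 -c "
from plan import *
st()
s=cap('scene','s8');t=cap('top','t8');cap('wrist','w8')
for c,n,b,k in((s['color'],'s8c',(290,450,170,290),5),(t['color'],'t8c',(255,325,170,270),6)):
    cv2.imwrite(f'pics/{n}.png',cv2.convertScaleAbs(cv2.resize(c[b[2]:b[3],b[0]:b[1],::-1],None,fx=k,fy=k,interpolation=cv2.INTER_CUBIC),alpha=1.2))
"
```

```text
t 10.43 pos [0.5228 0.0556 0.3006] phi 81.98 toolx [ 0.014 -0.001 -1.   ] F [0.4 1.  1.3] T [-0.04 -0.03  0.02] gap 0.0385 j [ -1.6  -2.9 102.3  -0.   79.9 -83.5]
```

View pics/s8c.png

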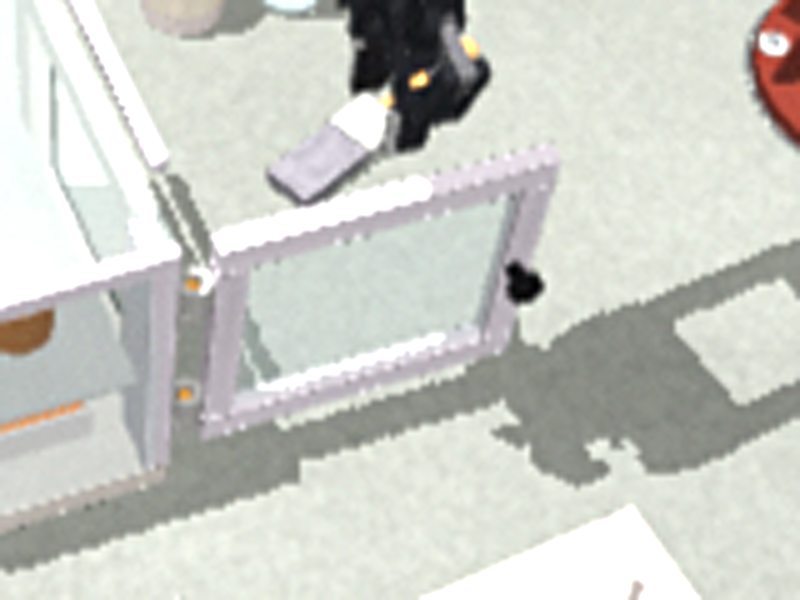

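View pics/w8.png

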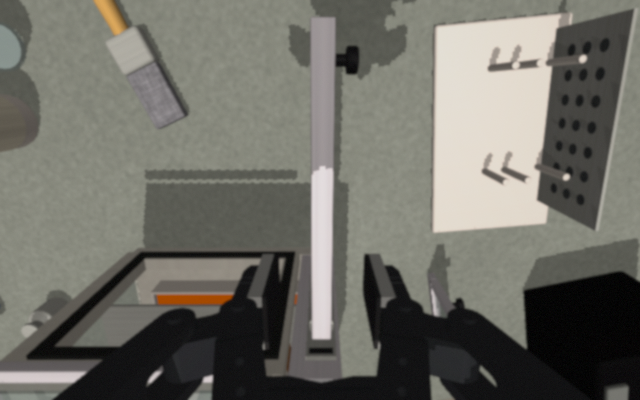

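View pics/t8c.png

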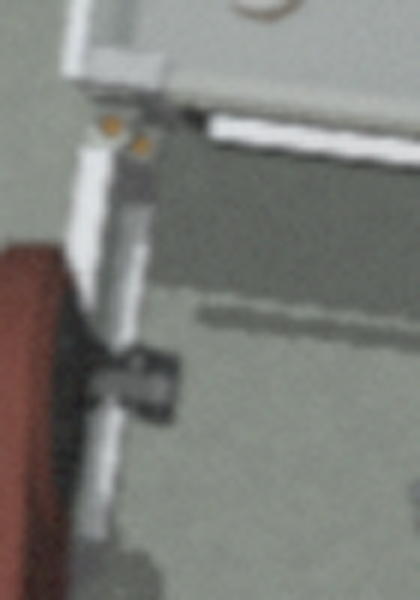

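Run:
```python
from h import *
w=load('w8'); s=load('scene0')
for z in(0,.02,.03):
  for p in((185,112),(160,127),(125,67)):
    q=onz(w,*p,z)[:2]; print(z,p,np.round(q,3), round(np.hypot(*(q-[.6248,.0397])),3))
# scene brush tip corners
for z in (0,.015,.03):
    print(z,[np.round(onz(s,u,v,z)[:2],3) for u,v in((350.5,210),(343.5,206),(357.5,199))])
cv2.imwrite('pics/b.png',cv2.resize(s['color'][170:220,330:400,::-1],None,fx=10,fy=10,interpolation=cv2.INTER_CUBIC))
```

```text
0 (185, 112) [ 0.447 -0.101] 0.227
0 (160, 127) [ 0.46  -0.136] 0.241
0 (125, 67) [ 0.388 -0.157] 0.308
0.02 (185, 112) [ 0.447 -0.094] 0.223
0.02 (160, 127) [ 0.459 -0.127] 0.235
0.02 (125, 67) [ 0.39  -0.147] 0.3
0.03 (185, 112) [ 0.447 -0.09 ] 0.22
0.03 (160, 127) [ 0.459 -0.122] 0.232
0.03 (125, 67) [ 0.392 -0.142] 0.295
0 [array([ 0.443, -0.106]), array([ 0.456, -0.133]), array([ 0.395, -0.138])]
0.015 [array([ 0.451, -0.096]), array([ 0.463, -0.123]), array([ 0.403, -0.127])]
0.03 [array([ 0.458, -0.086]), array([ 0.47 , -0.113]), array([ 0.411, -0.117])]
```

View pics/b.png

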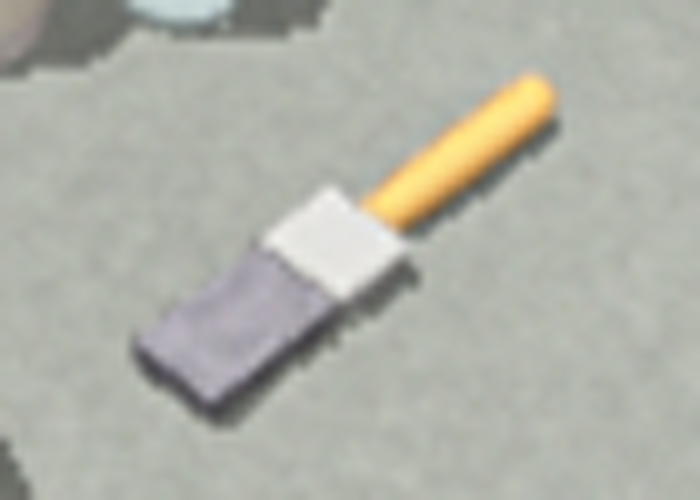

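```bash
cat >> plan.py <<'E'
H=np.array([.6248,.0397])
def tp(delta,s=.15,gap=0.,z=.213):
    d=np.radians(delta); e=np.array([np.sin(d),-np.cos(d)]); n=np.array([-np.cos(d),-np.sin(d)])
    return [*(H+s*e+(.018+gap)*n),z]
E
python3 -c "
from plan import *
p=tp(-98,gap=.035,z=.30);print(p)
plan(p,-8,14,0.8,.12)"
```

```text
[np.float64(0.4836359640396479), np.float64(0.11306017278731303), 0.3]
-0.06, 0.6, -0.53, 0.12, 0.0, -0.0
-0.06, 0.53, -0.59, 0.12, 0.0, -0.0
-0.06, 0.46, -0.65, 0.12, 0.0, -0.0
-0.06, 0.37, -0.7, 0.12, 0.0, -0.001
-0.06, 0.29, -0.74, 0.12, 0.0, -0.001
-0.06, 0.2, -0.77, 0.12, 0.001, -0.001
-0.06, 0.1, -0.79, 0.12, 0.001, -0.0
-0.07, 0.0, -0.8, 0.12, 0.0, -0.0
-0.04, -0.06, -0.53, 0.12, 0.0, -0.001
-0.0, 0.0, -0.0, 0.12, 0.001, -0.001
-0.0, -0.0, -0.0, 0.12, 0.001, -0.0
-0.0, -0.0, -0.0, 0.12, 0.0, -0.001
-0.0, -0.0, -0.0, 0.12, 0.001, -0.0
-0.0, -0.0, -0.0, 0.01, -0.0, -0.0
end [0.4836 0.113  0.3   ] remaining mm [-0.  0.  0.] force [-0.8 -0.1 -1.1] gap 0.0384 t 10.58
```

Call:
jog_arm(
  steps=[-0.1,0.6,-0.6,0.12,-0.01,0,20,-0.1,0.6,-0.6,0.12,0,0,0,0,0.5,-0.7,0.12,0,0,0,0,0.4,-0.7,0.12,0,0,0,0,0.3,-0.8,0.12,0,0,0],
)

```text
time_s: 11.0
tool_pos: [0.4958, 0.09, 0.287]
tcp_rot: [-18.8, 89.7, -62.6]
ft_force: [-0.2, 0.2, -0.7]
finger_gap: 0.0001
```

Call:
jog_arm(
  steps=[0,0.2,-0.8,0.12,0,0,0,0,0.1,-0.8,0.12,0,0,0,0,0,-0.8,0.12,0,0,0,0,0,-0.5,0.12,0,0,0,0,0,0,0.12,0,0,0],
)

```text
time_s: 11.42
tool_pos: [0.4751, 0.1167, 0.2748]
tcp_rot: [-82.9, 88.9, -162.5]
ft_force: [-1.0, -0.5, 0.0]
finger_gap: -0.0003
```

Call:
jog_arm(
  steps=[0,0,0,0.12,0,0,0,0,0,0,0.12,0,0,0,0,0,0,0.1,0,0,0,0,0,0,0,0,0,0],
)

```text
time_s: 11.75
tool_pos: [0.4713, 0.1167, 0.2653]
tcp_rot: [-67.7, 88.0, -167.7]
ft_force: [-0.5, -0.3, -0.0]
finger_gap: 0.0005
```

```bash
python3 -c "
from plan import *
st()
p=tp(-98,gap=.03,z=.26);print(p)
plan(p,-8,4,2,.12)"
```

```text
t 11.75 pos [0.4713 0.1167 0.2653] phi -10.08 toolx [-0.034 -0.007 -0.999] F [-0.5 -0.3 -0. ] T [ 0.   -0.04  0.02] gap 0.0005 j [  5.8  -4.9 107.9  -0.2  78.9  15.9]
[np.float64(0.4829400985348476), np.float64(0.10810883244360517), 0.26]
0.5, 1.32, 0.64, -0.036, 0.012, 0.032
-0.0, -0.0, -0.0, -0.0, 0.0, -0.0
-0.0, -0.0, -0.0, -0.0, 0.0, -0.0
-0.0, -0.0, -0.0, -0.0, 0.0, -0.0
end [0.483  0.1081 0.26  ] remaining mm [-0.  0.  0.] force [-0.5 -0.3 -0. ] gap 0.0005 t 11.75
```

Call:
jog_arm(
  steps=[0.3,0.8,0.1,-0.036,0.012,0.032,0,1.2,0.5,0,0,0,0,0,1.2,0,0,0,0,0,0,1,0,0,0,0,0,0,0,0,0,0,0,0,0],
)

```text
time_s: 12.17
tool_pos: [0.4818, 0.1129, 0.2186]
tcp_rot: [-75.5, 89.4, -173.0]
ft_force: [-0.7, 0.5, -0.3]
finger_gap: -0.0006
```

```bash
python3 -c "
from plan import *
st()
p=tp(-98,gap=.01);print(p)
plan(p,-8,4,2,.12);cap('wrist','w9')"
```

```text
t 12.17 pos [0.4818 0.1129 0.2186] phi -7.5 toolx [-0.011 -0.001 -1.   ] F [-0.7  0.5 -0.3] T [-0.   -0.01  0.05] gap -0.0006 j [  5.1  -2.2 110.5  -0.   72.3  12.6]
[np.float64(0.48015663651564633), np.float64(0.08830347106877376), 0.213]
0.45, 0.13, 1.94, 0.009, 0.003, 0.011
0.12, 0.04, 0.52, -0.0, -0.0, -0.0
-0.0, -0.0, 0.0, -0.0, -0.0, -0.0
-0.0, -0.0, 0.0, -0.0, -0.0, -0.0
end [0.4802 0.0883 0.213 ] remaining mm [-0. -0.  0.] force [-0.7  0.5 -0.3] gap -0.0006 t 12.17
```

View pics/w9.png

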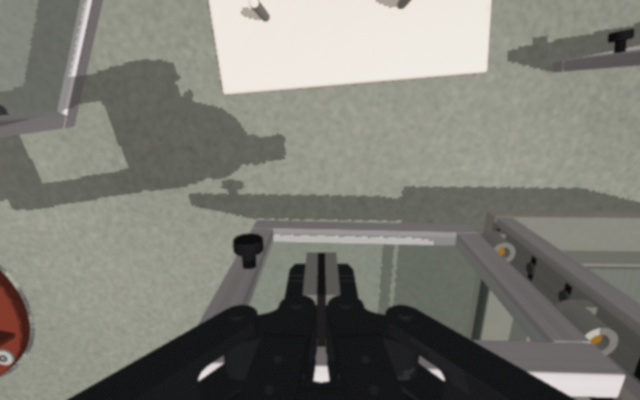

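Call:
jog_arm(
  steps=[0.3,0.1,0.7,0.009,0.003,0.011,0,0.2,0,0.7,0,0,0,0,0,0,0.6,0,0,0,0,0,0,0.5,0,0,0,0],
)

```text
time_s: 12.55
tool_pos: [0.4797, 0.0867, 0.2137]
tcp_rot: [101.5, 89.9, 3.6]
ft_force: [0.9, 0.2, -0.7]
finger_gap: 0.0002
```

```bash
python3 -c "
from plan import *
st()
for d in range(-98,-7,10):
  p=tp(d);print(d,np.round(p,4))
"
```

```text
t 12.55 pos [0.4797 0.0867 0.2137] phi -7.92 toolx [ 0.001  0.    -1.   ] F [ 0.9  0.2 -0.7] T [-0.01  0.02  0.05] gap 0.0002 j [  2.   -3.3 112.1   0.   71.1   9.9]
-98 [0.4788 0.0784 0.213 ]
-88 [0.4743 0.0525 0.213 ]
-78 [0.4743 0.0261 0.213 ]
-68 [4.79e-01 2.00e-04 2.13e-01]
-58 [ 0.4881 -0.0245  0.213 ]
-48 [ 0.5013 -0.0473  0.213 ]
-38 [ 0.5183 -0.0674  0.213 ]
-28 [ 0.5385 -0.0843  0.213 ]
-18 [ 0.5613 -0.0974  0.213 ]
-8 [ 0.5861 -0.1063  0.213 ]
```

Call:
jog_arm(
  steps=[0,0,0.6,0,0,0,0,0,0,0.6,0,0,0,0,0,0,0.75,-0.04,0,0,0,0,0,0.75,-0.05,0,0,0,0,0,0.75,-0.05,0,0,0],
)

```text
time_s: 12.97
tool_pos: [0.4764, 0.0488, 0.2161]
tcp_rot: [98.0, 89.7, 8.4]
ft_force: [0.5, 0.9, -0.3]
finger_gap: -0.0002
```

```bash
cat >> plan.py <<'E'
def nxt(dd=16,gap=0.):
    st(); s=robot.state(); p=s['tool_pos'][:2]-H
    # door angle implied by contact: solve p = s e + .018 n
    r=np.hypot(*p); a=np.degrees(np.arctan2(p[1],p[0])); off=np.degrees(np.arcsin((.018)/r)); d=a+90+off; d=(d+180)%360-180
    print('implied door yaw',round(d,1),'s',round(np.sqrt(r*r-.018**2),4)); t=d+dd; t=min(t,-8); plan(tp(t),t+90,6,.75,.06)
E
python3 -c "
from plan import *
nxt()"
```

```text
t 12.97 pos [0.4764 0.0488 0.2161] phi 0.34 toolx [ 0.006  0.001 -1.   ] F [ 0.5  0.9 -0.3] T [0.01 0.04 0.03] gap -0.0002 j [-2.600e+00 -4.700e+00  1.132e+02  1.000e-01  7.120e+01 -3.000e+00]
implied door yaw -86.6 s 0.1476
0.05, 0.01, 0.75, -0.06, 0.0, -0.001
0.06, -0.03, 0.75, -0.06, 0.0, -0.001
0.05, -0.08, 0.74, -0.06, 0.0, -0.001
0.06, -0.12, 0.74, -0.06, 0.0, -0.001
0.05, -0.16, 0.73, -0.06, 0.0, -0.001
0.04, -0.13, 0.45, -0.033, 0.0, -0.001
end [0.4774 0.0067 0.213 ] remaining mm [-0.  0.  0.] force [ 0.5  0.9 -0.3] gap -0.0002 t 12.97
```

Call:
jog_arm(
  steps=[0.1,0,0.75,-0.06,-0.004,0,0,0.1,0,0.75,-0.06,0,0,0,0,-0.1,0.75,-0.06,0,0,0,0,-0.1,0.75,-0.06,0,0,0,0,0,0.7,-0.05,0,0,0],
)

```text
time_s: 13.38
tool_pos: [0.4796, 0.0076, 0.2169]
tcp_rot: [54.0, 89.4, -18.3]
ft_force: [-0.1, 0.6, 0.6]
finger_gap: 0.0005
```

```bash
python3 -c "
from plan import *
nxt()
cap('wrist','w10')"
```

```text
t 13.38 pos [0.4796 0.0076 0.2169] phi 17.73 toolx [ 0.011 -0.004 -1.   ] F [-0.1  0.6  0.6] T [0.03 0.02 0.  ] gap 0.0005 j [-7.400e+00 -4.900e+00  1.132e+02 -1.000e-01  7.100e+01 -2.510e+01]
implied door yaw -70.6 s 0.1477
0.07, -0.0, 0.75, -0.06, 0.002, -0.002
0.07, -0.05, 0.74, -0.06, 0.001, -0.001
0.07, -0.1, 0.74, -0.06, 0.002, -0.002
0.07, -0.14, 0.73, -0.06, 0.001, -0.001
0.07, -0.18, 0.72, -0.06, 0.002, -0.002
0.05, -0.14, 0.46, -0.009, -0.0, -0.0
end [ 0.4921 -0.0326  0.213 ] remaining mm [-0. -0. -0.] force [-0.1  0.6  0.6] gap 0.0005 t 13.38
```

View pics/w10.png

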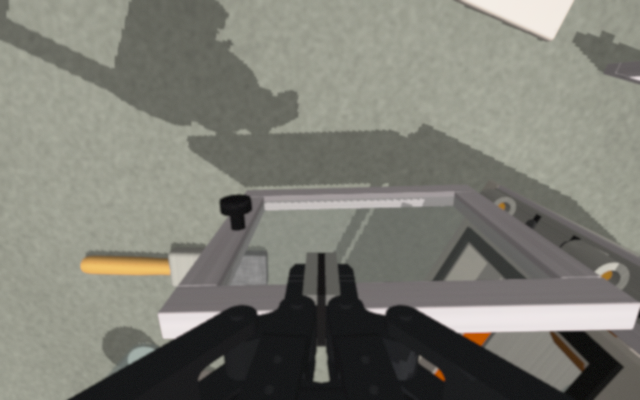

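Call:
jog_arm(
  steps=[0.2,0,0.75,-0.06,0.003,0,0,0.1,0,0.75,-0.06,0,0,0,0.1,-0.1,0.75,-0.06,0,0,0,0.1,-0.1,0.75,-0.06,0,0,0,0,-0.1,0.7,-0.06,0,0,0],
)

```text
time_s: 13.85
tool_pos: [0.4935, -0.0307, 0.2146]
tcp_rot: [51.3, 89.2, -3.4]
ft_force: [-0.6, 0.3, 0.4]
finger_gap: -0.0003
```

```bash
python3 -c "
from plan import *
nxt()"
```

```text
t 13.85 pos [ 0.4935 -0.0307  0.2146] phi 35.31 toolx [ 0.015 -0.001 -1.   ] F [-0.6  0.3  0.4] T [ 0.08 -0.    0.01] gap -0.0003 j [-1.180e+01 -2.900e+00  1.117e+02  1.000e-01  7.040e+01 -4.710e+01]
implied door yaw -54.9 s 0.1478
0.04, -0.03, 0.75, -0.06, 0.002, -0.002
0.03, -0.07, 0.75, -0.06, 0.002, -0.002
0.03, -0.11, 0.74, -0.06, 0.003, -0.002
0.03, -0.16, 0.73, -0.06, 0.002, -0.002
0.03, -0.2, 0.72, -0.036, 0.002, -0.002
0.02, -0.14, 0.44, -0.0, -0.0, 0.0
end [ 0.5167 -0.0658  0.213 ] remaining mm [-0.1 -0.  -0. ] force [-0.6  0.3  0.4] gap -0.0003 t 13.85
```

Call:
jog_arm(
  steps=[0.1,0,0.75,-0.055,0.006,-0.006,0,0.1,0,0.75,-0.055,0.003,-0.003,0,0,-0.1,0.75,-0.055,0,0,0,0,-0.1,0.75,-0.05,0,0,0,0,-0.1,0.7,-0.05,0,0,0],
)

```text
time_s: 14.27
tool_pos: [0.5165, -0.063, 0.2145]
tcp_rot: [53.5, 89.8, 14.3]
ft_force: [1.0, 0.4, 0.3]
finger_gap: -0.0001
```

```bash
python3 -c "
from plan import *
nxt(10)"
```

```text
t 14.27 pos [ 0.5165 -0.063   0.2145] phi 50.85 toolx [ 0.004  0.001 -1.   ] F [1.  0.4 0.3] T [ 0.04 -0.01  0.01] gap -0.0001 j [-1.47e+01  8.00e-01  1.08e+02  1.00e-01  7.10e+01 -6.56e+01]
implied door yaw -39.6 s 0.1482
0.04, -0.08, 0.74, -0.06, 0.001, -0.001
0.05, -0.13, 0.74, -0.06, 0.001, -0.001
0.04, -0.17, 0.73, -0.047, 0.0, -0.001
0.03, -0.11, 0.39, 0.0, 0.0, 0.0
-0.0, 0.0, -0.0, 0.0, 0.0, 0.0
-0.0, 0.0, -0.0, 0.0, 0.0, 0.0
end [ 0.5351 -0.0819  0.213 ] remaining mm [-0.  0.  0.] force [1.  0.4 0.3] gap -0.0001 t 14.27
```

Call:
jog_arm(
  steps=[0,-0.1,0.6,-0.05,-0.04,0,0,0,-0.1,0.6,-0.05,-0.04,0,0,0,-0.1,0.6,-0.05,-0.04,0,0,0,-0.1,0.5,-0.04,-0.04,0,0,0,-0.1,0.5,-0.03,-0.04,0,0],
)

```text
time_s: 14.68
tool_pos: [0.5396, -0.0864, 0.2189]
tcp_rot: [-4.9, 77.8, -31.3]
ft_force: [-0.1, -0.3, -0.2]
finger_gap: -0.0
```

```bash
python3 -c "
from plan import *
nxt(10)"
```

```text
t 14.68 pos [ 0.5396 -0.0864  0.2189] phi 63.52 toolx [ 0.181 -0.11  -0.977] F [-0.1 -0.3 -0.2] T [0.08 0.12 0.04] gap -0.0 j [-14.6  -2.9 111.9  -4.   59.4 -76.5]
implied door yaw -27.2 s 0.1511
0.32, 0.0, 0.68, -0.036, 0.047, 0.008
0.28, -0.03, 0.69, -0.036, 0.048, 0.008
0.25, -0.05, 0.71, -0.036, 0.048, 0.008
0.12, -0.05, 0.43, -0.036, 0.047, 0.008
0.01, 0.0, -0.0, -0.015, 0.02, 0.003
-0.0, 0.0, -0.0, 0.0, 0.0, 0.0
end [ 0.5632 -0.0983  0.213 ] remaining mm [-0.  0.  0.] force [-0.1 -0.3 -0.2] gap -0.0 t 14.68
```

Call:
jog_arm(
  steps=[0.3,-0.1,0.5,-0.04,0,0.008,0,0.3,-0.1,0.5,-0.04,0,0.008,0,0.2,-0.1,0.5,-0.04,0,0.008,0,0.2,-0.1,0.4,-0.03,0,0.006,0],
)

```text
time_s: 15.02
tool_pos: [0.5563, -0.0984, 0.2149]
tcp_rot: [-5.3, 77.8, -22.7]
ft_force: [-0.3, 1.0, -0.4]
finger_gap: 0.0001
```

```bash
python3 -c "
from plan import *
nxt(10);cap('wrist','w11');s=cap('scene','s11');t=cap('top','t11')
for c,n,b,k in((s['color'],'s11c',(290,410,150,270),5),(t['color'],'t11c',(255,395,170,250),5)):
    cv2.imwrite(f'pics/{n}.png',cv2.convertScaleAbs(cv2.resize(c[b[2]:b[3],b[0]:b[1],::-1],None,fx=k,fy=k,interpolation=cv2.INTER_CUBIC),alpha=1.2))
"
```

```text
t 15.02 pos [ 0.5563 -0.0984  0.2149] phi 72.49 toolx [ 0.195 -0.082 -0.977] F [-0.3  1.  -0.4] T [ 0.09  0.14 -0.  ] gap 0.0001 j [-16.5  -0.8 110.3  -1.5  58.3 -88.4]
implied door yaw -19.7 s 0.1531
0.21, 0.04, 0.72, -0.032, 0.05, 0.008
0.17, 0.01, 0.73, -0.032, 0.05, 0.008
0.14, -0.01, 0.74, -0.032, 0.05, 0.008
0.06, -0.02, 0.39, -0.032, 0.05, 0.008
-0.0, -0.0, -0.0, -0.006, 0.011, 0.002
-0.0, -0.0, -0.0, -0.0, -0.0, -0.0
end [ 0.5819 -0.1051  0.213 ] remaining mm [-0. -0.  0.] force [-0.3  1.  -0.4] gap 0.0001 t 15.02
```

View pics/w11.png

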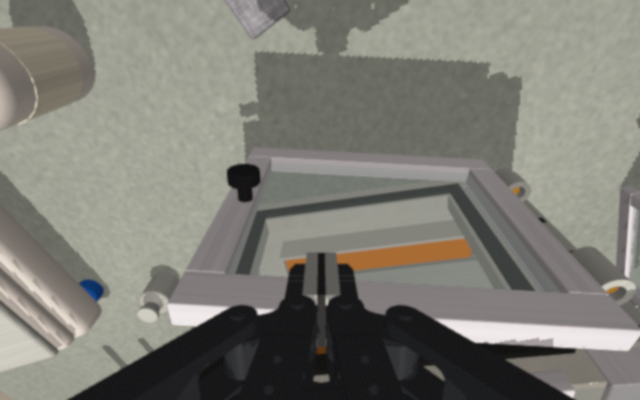

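View pics/s11c.png

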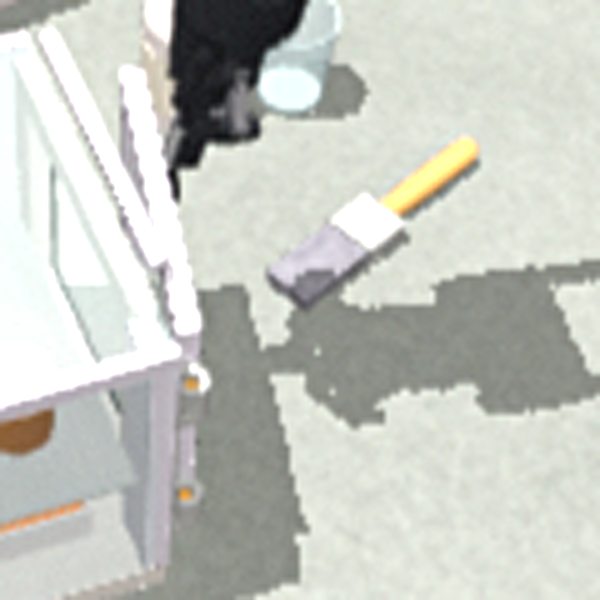

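View pics/t11c.png

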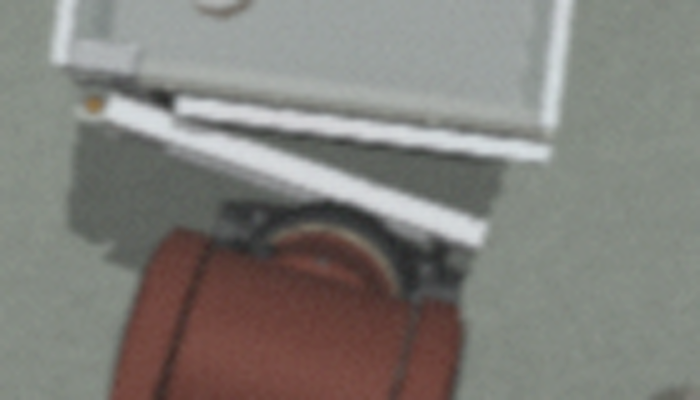

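Call:
jog_arm(
  steps=[0.2,-0.1,0.5,-0.04,0,0.008,0,0.2,-0.1,0.5,-0.03,0,0.008,0,0.1,-0.1,0.4,-0.03,0,0.006,0,0.1,0,0.3,-0.03,0,0.006,0],
)

```text
time_s: 15.5
tool_pos: [0.5715, -0.1052, 0.2129]
tcp_rot: [-5.0, 78.0, -15.0]
ft_force: [-0.3, 0.3, 0.2]
finger_gap: 0.0002
```

```bash
python3 -c "
from plan import *
nxt(10)
"
```

```text
t 15.5 pos [ 0.5715 -0.1052  0.2129] phi 79.98 toolx [ 0.2   -0.054 -0.978] F [-0.3  0.3  0.2] T [0.01 0.16 0.03] gap 0.0002 j [-17.6   1.4 108.3   0.7  58.4 -98. ]
implied door yaw -13.5 s 0.1534
0.15, 0.07, 0.73, -0.009, 0.059, 0.006
0.1, 0.07, 0.71, -0.01, 0.059, 0.006
-0.0, -0.0, -0.0, -0.009, 0.059, 0.006
-0.0, -0.0, -0.0, -0.005, 0.031, 0.004
-0.0, -0.0, -0.0, -0.0, -0.0, -0.0
-0.0, -0.0, -0.0, -0.0, -0.0, -0.0
end [ 0.5861 -0.1063  0.213 ] remaining mm [-0. -0.  0.] force [-0.3  0.3  0.2] gap 0.0002 t 15.5
```

Call:
jog_arm(
  steps=[0.1,0,0.4,-0.015,0,0.003,0,0.1,0,0.3,-0.015,0,0.003,0,0.1,0,0.3,0,0,0,0],
)

```text
time_s: 15.75
tool_pos: [0.5817, -0.1069, 0.2123]
tcp_rot: [-5.1, 78.1, -13.3]
ft_force: [0.1, 0.2, -0.2]
finger_gap: 0.0003
```

```bash
python3 -c "
from plan import *
nxt(10)
"
```

```text
t 15.75 pos [ 0.5817 -0.1069  0.2123] phi 81.71 toolx [ 0.201 -0.047 -0.978] F [ 0.1  0.2 -0.2] T [-0.01  0.12 -0.03] gap 0.0003 j [-17.7   2.7 107.    1.1  58.4 -99.9]
implied door yaw -9.6 s 0.1517
0.02, 0.12, 0.43, -0.001, 0.06, 0.005
0.0, -0.0, -0.0, -0.001, 0.06, 0.006
0.0, -0.0, -0.0, -0.001, 0.06, 0.005
0.0, -0.0, -0.0, -0.0, 0.027, 0.003
0.0, -0.0, -0.0, -0.0, -0.0, -0.0
0.0, -0.0, -0.0, -0.0, -0.0, -0.0
end [ 0.5861 -0.1063  0.213 ] remaining mm [-0. -0. -0.] force [ 0.1  0.2 -0.2] gap 0.0003 t 15.75
```

Creep forward until the seal is felt.

Call:
jog_arm(
  steps=[0,0,0.2,0,0,0,0,0,0,0.2,0,0,0,0],
)

```text
time_s: 15.92
tool_pos: [0.5859, -0.1073, 0.213]
tcp_rot: [-5.1, 78.1, -13.3]
ft_force: [0.0, 0.1, -0.3]
finger_gap: -0.0003
```

Call:
jog_arm(
  steps=[0,0,0.15,0,0,0,0,0,0,0.15,0,0,0,0],
)

```text
time_s: 16.08
tool_pos: [0.5877, -0.1075, 0.213]
tcp_rot: [-5.2, 78.4, -13.5]
ft_force: [-7.0, 0.2, 2.9]
finger_gap: -0.0
```

```bash
python3 -c "
from plan import *
nxt(10);cap('wrist','w12');t=cap('top','t12')
cv2.imwrite('pics/t12c.png',cv2.convertScaleAbs(cv2.resize(t['color'][170:250,255:395,::-1],None,fx=5,fy=5,interpolation=cv2.INTER_CUBIC),alpha=1.2))
"
```

```text
t 16.08 pos [ 0.5877 -0.1075  0.213 ] phi 81.64 toolx [ 0.196 -0.047 -0.98 ] F [-7.   0.2  2.9] T [ 0.02  1.14 -0.08] gap -0.0 j [-17.5   3.6 106.    0.9  58.9 -99.6]
implied door yaw -7.3 s 0.1507
-0.03, 0.09, -0.17, -0.001, 0.06, 0.006
-0.0, -0.0, 0.0, -0.001, 0.06, 0.005
-0.0, -0.0, 0.0, -0.002, 0.06, 0.006
-0.0, -0.0, 0.0, -0.0, 0.022, 0.002
-0.0, -0.0, 0.0, -0.0, -0.0, -0.0
-0.0, -0.0, 0.0, -0.0, -0.0, -0.0
end [ 0.5861 -0.1063  0.213 ] remaining mm [ 0. -0.  0.] force [-7.   0.2  2.9] gap -0.0 t 16.08
```

View pics/w12.png

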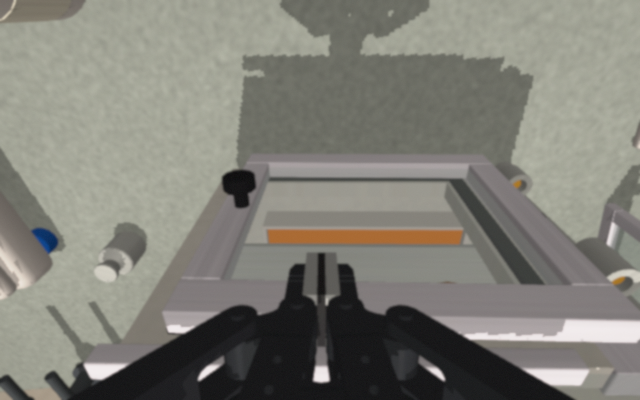

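View pics/t12c.png

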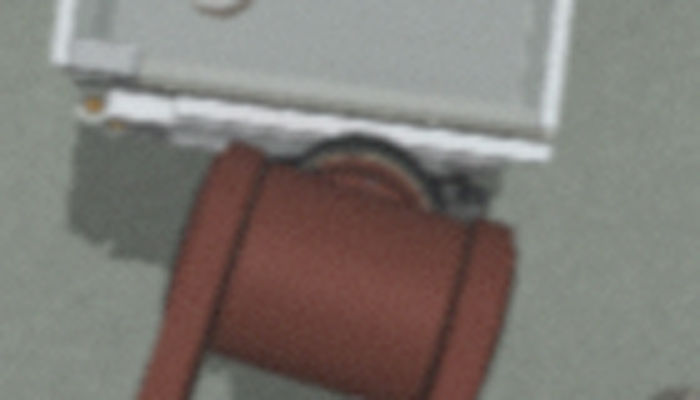

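Call:
jog_arm(
  steps=[0,0,0.2,0,0,0,0,0,0,0.2,0,0,0,0,0,0,0.2,0,0,0,0],
)

```text
time_s: 16.43
tool_pos: [0.5877, -0.1075, 0.2132]
tcp_rot: [-5.9, 79.3, -14.1]
ft_force: [-7.8, 0.3, 4.2]
finger_gap: -0.0
```

```bash
python3 -c "
from plan import *
st()
"
```

```text
t 16.43 pos [ 0.5877 -0.1075  0.2132] phi 81.68 toolx [ 0.18  -0.045 -0.983] F [-7.8  0.3  4.2] T [ 0.07  1.12 -0.04] gap -0.0 j [-17.4   4.1 105.3   0.7  59.9 -99.5]
```

Call:
jog_arm(
  steps=[0,0,-0.5,0,0,0,0,0,0,-1.5,0,0,0,0,0,0,-2.5,0,0,0,0,-1,0,-3,0,0,0,0,-2,0,-3,0,0,0,0],
)

```text
time_s: 16.85
tool_pos: [0.482, -0.0917, 0.2217]
tcp_rot: [-5.4, 78.9, -13.6]
ft_force: [-0.4, 0.3, 0.9]
finger_gap: 0.0002
```

Call:
jog_arm(
  steps=[-3,0,-2,0,0,0,0,-2,0,-1,0,0,0,0,0,0,0,0,0,0,0],
)

```text
time_s: 17.1
tool_pos: [0.438, -0.0834, 0.2658]
tcp_rot: [-5.2, 78.9, -13.5]
ft_force: [1.1, 0.7, 0.5]
finger_gap: 0.0
```

```bash
python3 -c "
from plan import *
st();cap('wrist','w13');t=cap('top','t13');s=cap('scene','s13')
cv2.imwrite('pics/t13c.png',cv2.convertScaleAbs(cv2.resize(t['color'][170:250,255:395,::-1],None,fx=5,fy=5,interpolation=cv2.INTER_CUBIC),alpha=1.2))
cv2.imwrite('pics/s13c.png',cv2.convertScaleAbs(cv2.resize(s['color'][140:290,225:385,::-1],None,fx=4,fy=4,interpolation=cv2.INTER_CUBIC),alpha=1.))
"
```

```text
t 17.1 pos [ 0.438  -0.0834  0.2658] phi 81.65 toolx [ 0.188 -0.045 -0.981] F [1.1 0.7 0.5] T [-0.04  0.05 -0.  ] gap 0.0 j [ -20.8  -19.8  120.6    1.5   68.1 -102.9]
```

View pics/w13.png

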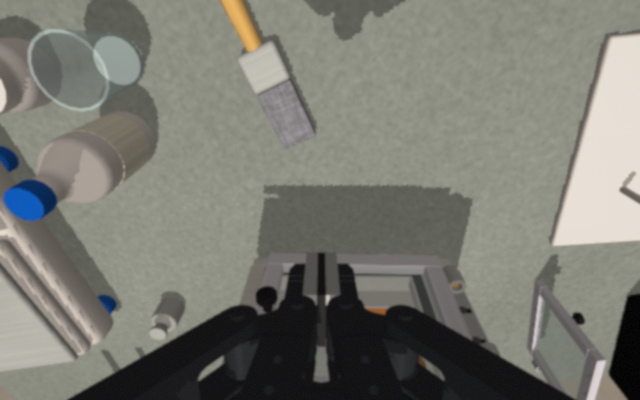

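View pics/t13c.png

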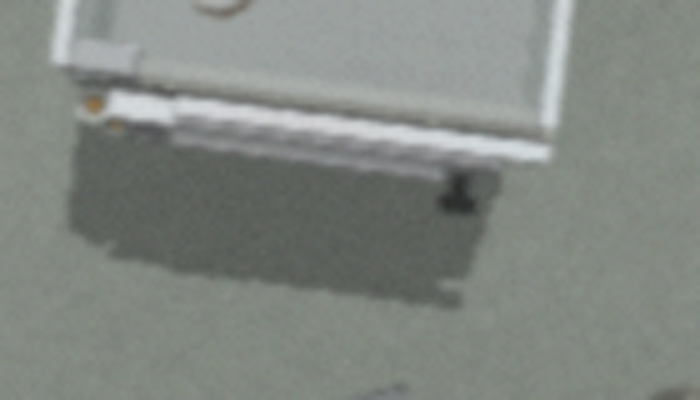

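View pics/s13c.png

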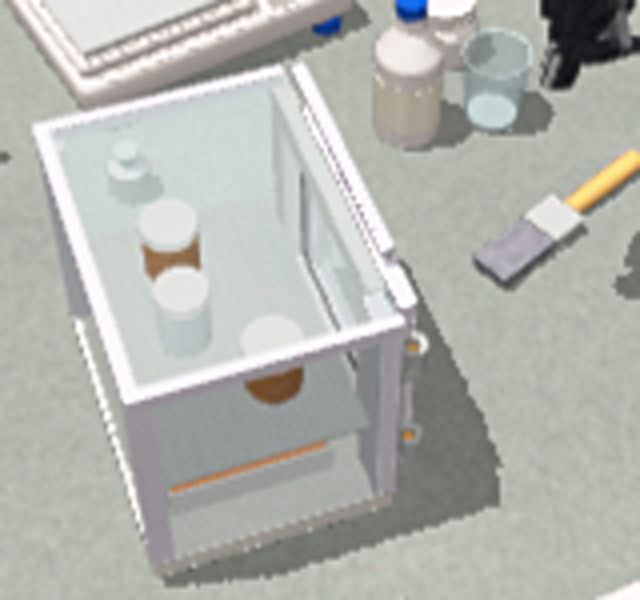

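Call:
jog_arm(
  steps=[-2,0,-3,0,0,0,0,-2,3,-3,0,0,0,0,-1,3,-2,0,0,0,0,0,2,0,0,0,0,0,0,0,0,0,0,0,0],
)

```text
time_s: 17.67
tool_pos: [0.3648, 0.007, 0.2858]
tcp_rot: [-3.8, 80.3, -12.6]
ft_force: [-0.0, -0.3, -0.6]
finger_gap: 0.0
```

Run:
```python
from plan import *
st();cap('wrist','w14')
t=load('t13');w=load('w14')
for dl in(-10,-9,-8,-7):
    d=np.radians(dl); e=np.array([np.sin(d),-np.cos(d)]); n=np.array([-np.cos(d),-np.sin(d)])
    k=[*(H+.207*e+.029*n),.13]; c=[*(H+.221*e+.007*n),.225]; print(dl,[np.round(proj(x,y),1) for x in(t,w) for y in(k,c)], np.round([*(H+.221*e-.007*n)],4))
```

```text
t 17.67 pos [0.3648 0.007  0.2858] phi 81.21 toolx [ 0.164 -0.037 -0.986] F [-0.  -0.3 -0.6] T [0.03 0.09 0.  ] gap 0.0 j [ -9.5 -32.3 126.4  -0.5  76.3 -90.7]
-10 [array([345.2, 214.6]), array([354. , 206.4]), array([205.7, 339.1]), array([162.1, 438.9])] [ 0.5933 -0.1792]
-9 [array([345.5, 213.4]), array([354.2, 205. ]), array([205.7, 341.3]), array([162.8, 441.2])] [ 0.5971 -0.1797]
-8 [array([345.9, 212.2]), array([354.5, 203.5]), array([205.8, 343.5]), array([163.6, 443.6])] [ 0.601  -0.1801]
-7 [array([346.2, 211. ]), array([354.7, 202.1]), array([205.9, 345.7]), array([164.4, 445.9])] [ 0.6048 -0.1805]
```

View pics/w14.png

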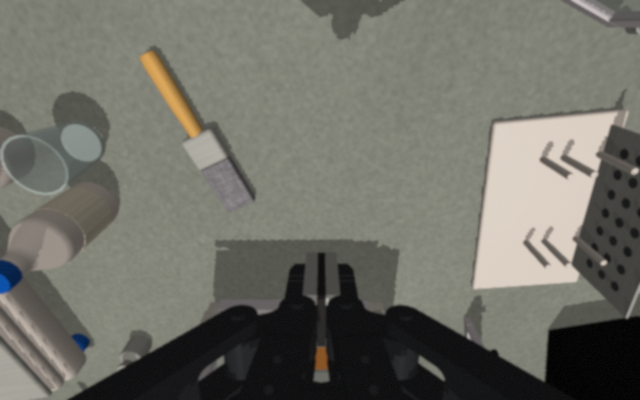

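Call:
jog_arm(
  steps=[-1,0,0,0,-0.12,0,0,-1,0,0,0,-0.12,0,0,-1,0,0,0,-0.12,0,0,-1,0,0,0,-0.12,0,0,0,0,0,0,-0.12,0,0],
)

```text
time_s: 18.13
tool_pos: [0.4315, 0.0175, 0.3085]
tcp_rot: [-3.1, 48.5, -12.0]
ft_force: [0.1, 0.0, 0.1]
finger_gap: 0.0001
```

Run:
```python
from plan import *
st();cap('wrist','w15')
w=load('w15')
for dl in(-10,-9,-8,-7):
    d=np.radians(dl); e=np.array([np.sin(d),-np.cos(d)]); n=np.array([-np.cos(d),-np.sin(d)])
    print(dl,[np.round(proj(w,[*(H+a*e+b*n),z]),1) for a,b,z in((.207,.029,.13),(.221,.007,.225),(.221,.007,.035),(.011,.007,.035),(0,0,.085),(0,0,.195))])
```

```text
t 18.13 pos [0.4315 0.0175 0.3085] phi 80.31 toolx [ 0.648 -0.137 -0.749] F [0.1 0.  0.1] T [ 0.08  0.31 -0.04] gap 0.0001 j [ -2.8 -44.4 137.2  -8.4  46.4 -80.4]
-10 [array([190. , 162.9]), array([161.9, 250. ]), array([201.4, 114.4]), array([362.9, 119.3]), array([372.2, 153.4]), array([376.3, 234. ])]
-9 [array([190.6, 164.8]), array([163.3, 251.5]), array([202.2, 116.5]), array([362.8, 119.4]), array([372.2, 153.4]), array([376.3, 234. ])]
-8 [array([191.2, 166.8]), array([164.7, 252.9]), array([203.1, 118.7]), array([362.6, 119.5]), array([372.2, 153.4]), array([376.3, 234. ])]
-7 [array([192. , 168.7]), array([166.2, 254.4]), array([203.9, 120.7]), array([362.5, 119.6]), array([372.2, 153.4]), array([376.3, 234. ])]
```

View pics/w15.png

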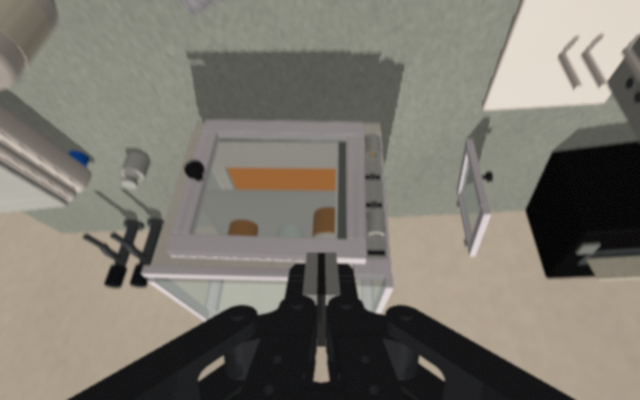

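Call:
jog_arm(
  steps=[0.5,0,0,0,0.12,0,0,0.5,0,0,0,0.12,0,0,0.5,0,0,0,0.12,0,0,0,0,0,0,0.12,0,0,0,0,0,0,0,0,0],
)

```text
time_s: 18.6
tool_pos: [0.4306, 0.0149, 0.2742]
tcp_rot: [-10.9, 78.0, -20.0]
ft_force: [-0.6, -1.4, 1.2]
finger_gap: -0.0001
```

Run:
```python
from plan import *
st();c=cap('scene','s16');t=cap('top','t16');w=cap('wrist','w16')
cv2.imwrite('pics/t16c.png',cv2.convertScaleAbs(cv2.resize(t['color'][170:230,255:375,::-1],None,fx=6,fy=6,interpolation=cv2.INTER_CUBIC),alpha=1.3))
st()
```

```text
t 18.6 pos [0.4306 0.0149 0.2742] phi 80.68 toolx [ 0.195 -0.071 -0.978] F [-0.6 -1.4  1.2] T [0.05 0.08 0.05] gap -0.0001 j [ -5.3 -22.3 121.6  -3.2  69.1 -85.3]
t 18.75 pos [0.4277 0.0158 0.2734] phi 80.69 toolx [ 0.2   -0.072 -0.977] F [ 0.7 -0.5 -1. ] T [0.06 0.12 0.01] gap -0.0002 j [ -5.1 -22.9 122.1  -3.3  68.9 -85.2]
```

View pics/s16.png

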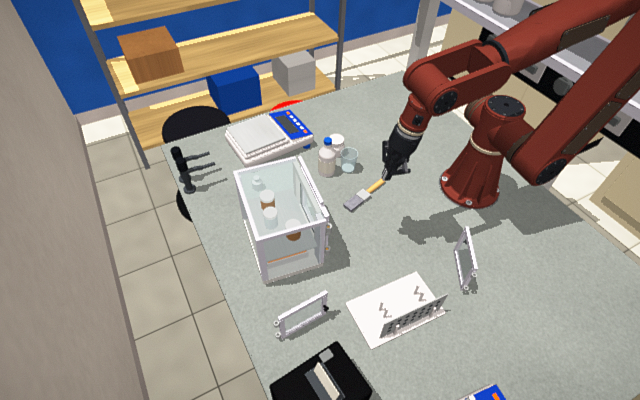

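View pics/t16c.png

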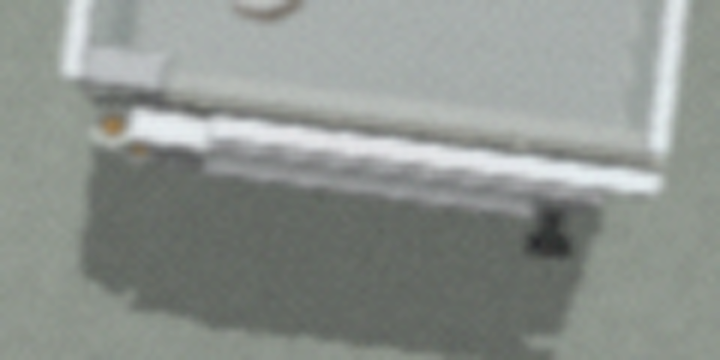

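View pics/w16.png

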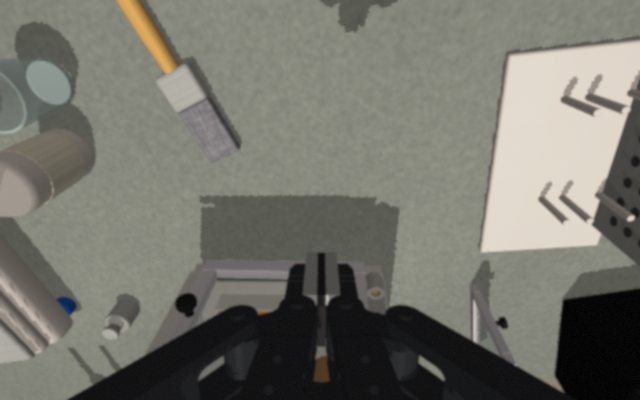

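```bash
python3 -c "
from plan import *
st(); print(robot.sign_off())"
```

```text
t 18.75 pos [0.4277 0.0158 0.2734] phi 80.69 toolx [ 0.2   -0.072 -0.977] F [ 0.7 -0.5 -1. ] T [0.06 0.12 0.01] gap -0.0002 j [ -5.1 -22.9 122.1  -3.3  68.9 -85.2]
the job is handed in; nothing more can be done
None
```

The door is back on the cabinet, seated on both pintles and swung shut against the seal. I handed the job in at 18.75 s.

- **Hanging:** I lifted the door from the rack by its top rail and located the true pintle axis by camera at about (0.625, 0.040) m, roughly 3 mm off nominal. Lowering it met no resistance until the sockets reached the lugs, with the sockets down about 16 mm over the pins. There I pressed with about 8 N to confirm it was home, then released it.
- **Shutting:** I pushed the outer face of the top rail with closed fingers until the door met a firm stop. The push force was about 8 N, well under the limits.
- **Last checks:**
  - The pintles show inside both sockets.
  - The door lies parallel to the front. The knob and bottom-edge pixels put its yaw within about 1° of the cabinet's −8°, so the pictures alone can't rule out a gap of a few millimetres at the free edge; the firm stop at the seal is the better evidence that it is shut.
  - In the views I took, the other bench items look unmoved.
  - The wrist force reads about zero with the arm clear.
- **Discrepancies:**
  - The gripper ended about 1 mm lower at home than I had worked out. I put this down to slip in the grip or camera error.
  - For one extra look at the door, the second joint came to −44.4°, close to its −44.54° limit. I moved it straight back, and no reading showed it past the limit.

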